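Fetch the slide carton from behind the bottles

ROBOT

A 6-joint arm with a two-finger parallel gripper is mounted at the origin on a cart in front of the work surface, level with it; the furniture and walls round the work are solid. World frame = base frame: x ahead of the robot, y to its left, z up, the work surface at z = 0. Lengths are in m, angles in rad, forces in N, time in s.
With the tool pointing down it reaches from about 0.375 to 0.925 m from the base axis. Payload 5.7 kg.
Tool frame: the origin (TCP) lies at the very end of the fingers, on their centre line; the grasp point (between the pads) lies 19 mm behind it; z points along the fingers, y is the direction in which the jaws open and shut (so a half turn about z gives the same grasp; the last joint's range is limited). The gripper opens to 88 mm and grips with 3 to 60 N. Pads are 20 mm wide; open, the fingers measure 115 mm over their backs; the gripper's body (75 mm by 178 mm) begins 61 mm behind the grasp point.
Start: joints at [-1.39, 0.359, 1.51, -0, 1.272, -0.115], TCP at [0.175, -0.574, 0.223] pointing down, gripper open.
Joint ranges: [-2.97, 2.97], [-1.01, 2.36], [0.21, 2.38], [-0.96, 4.11], [0.2, 2.71], [-2.98, 2.98]. Speed limits (rad/s): [2.39, 2.39, 3.14, 3.14, 3.14, 3.14].

INTERFACE

Orientations are given as a unit quaternion [x, y, z, w].
In Python, from plant import ctrl, eyes gives the robot as it stands.
- The arm moves only by the tool play_rows, never from a script. Its argument "motion" is a list of rows, each a list of 3 entries, a list of its own where there are three numbers: the shift along the tool's x, y, z normalised to -1 to 1, where 1 is 0.15 m, then the turn about the tool's z normalised to -1 to 1, where 1 is 360 degrees, then the closure, from -1 (fully open) to 1 (shut). In form: [[[tx, ty, tz], twist, gripper], ...]. A call has 1 to 12 rows; each row is the pose to reach, as a shift and turn from the pose measured when the call began, along the tool's axes at that moment, turning the shorter way round; what a row does not reach only later rows make up. A row lasts 1/12 s, in which the tool goes at most 41.7 mm and 7.16 degrees, less where a joint would pass 70% of its speed; a pose out of reach is approached as far as the arm can. A call with a number of a shift or a turn outside -1 to 1 is refused whole. A call with a gripper value outside its range is refused whole. The fingers move at their own pace and stop on an object; "newtons" is the grip in N (left out, the last holds). Time passes only in rows, so rows that repeat a pose let the fingers close. It gives the time, the measured TCP pose, the force and the opening at its end, in the units of the state.
- ctrl.state(): the state, without advancing time (a new reading comes with each control period).
- eyes.camera(name): name is "side" or "top" or "wrist"; returns (picture, depth): 384x512x3 uint8, blue, green, red; 384x512 float32, m along the optical axis (not along the pixel's ray), 0 where there is no reading.
- eyes.calibration(name): a dict with "camera_matrix" (3x3 intrinsics, pixels), "world_from_camera" (4x4, takes a point from camera to world coordinates). Camera axes: x right, y down, z forward; pixel columns grow to the right and rows downward; lengths in m; the calibration is good to about 2 mm. The wrist camera is an equidistant fisheye: a pixel r from the principal point sees the ray r / f radians off the axis. A picture is of the moment at which its call begins: read the wrist's pose just before it. calibration takes no time and is no camera call; for the wrist camera it gives the pose at the moment of the call.
- ctrl.sign_off(): hands the job in, once; it reports no verdict.
The state is a dict: "time_s": time; "joint_pos": joint angles; "dq": joint speeds; "joint_efforts": joint torques, N m; "tool_pos": TCP position; "orientation": TCP orientation; "contact_force": force on the tool from outside, world axes, zero at the start; "torque": the same for the moment, N m; "opening": finger opening in m.
Only numpy, scipy, OpenCV 4.12 (cv2) and the standard library are available. Lean on these libraries where they do the work, as an engineer would, in place of code of your own. Each camera call takes 0.05 s, during which the arm holds its last target. There are 200 camera calls.

TASK

Three bottles stand in front of the slide carton in the grey organiser: move all three onto the black rubber mat first, then lift the carton out and lay it flat inside the shallow aluminium holder, and only then put each bottle back on the very spot where it stood at the start. Keep the bottles upright the whole time, and leave the petri dish and the small cover slip case beside the carton where they are.

Things in the scene. Friction and masses are not known exactly. Their poses are not given: they have to be found in the camera images.
- amber_mid (a point): (Sizes in mm.) A closed screw-cap bottle standing upright on one of the organiser's round spots, which one differs from start to start. The shortest: dark brown glass, black cap, 74 high, body 30 in diameter up to 52 above its underside, then a shoulder and a cap 21 in diameter. The point is its centre, 37 above its underside; z up along the bottle.
- glue_mid (a point): (Sizes in mm.) A closed screw-cap bottle standing upright on one of the organiser's round spots, which one differs from start to start. The middle one: white, ribbed orange cap, 88 high, body 34 in diameter up to 60 above its underside, cap 24 in diameter. The point is its centre, 44 above its underside; z up along the bottle.
- can_mid (a point): (Sizes in mm.) A closed screw-cap bottle standing upright on one of the organiser's round spots, which one differs from start to start. The tallest: pale body with a black cap, 104 high, body 36 in diameter up to 70 above its underside, cap 29 in diameter. The point is its centre, 52 above its underside; z up along the bottle.
- carton_mid (a point): (Sizes in mm.) The slide carton: white and green cardboard box lying flat, 53 (its x) by 82 (its y) by 28 high, about 0.1 kg. The point is its centre, 14 above its underside. It lies in the organiser behind the bottles, its long side along the row of bottles, about 13 behind them; take it across the 53.
- organiser_floor (a point): (mm) Grey organiser, fixed: 144 (x) by 220 (y), floor 5 above the table, open at the front (-x); rails 14 high at the sides, 18 at the back, above the table. Black flush spots, 46 in diameter, at x = -48, y = -66, 0, +66; bottles stand within 5 of their centres. Carton near x = +10, y = 0, 30 clear behind it. The point is the centre of the floor's upper side; +y along the row.
- mat_top (a point): (Sizes in mm.) The black ribbed rubber mat, fixed flat on the table, 90 (x) by 170 (y), 3 thick. The point is the centre of its upper side. There is room for the three bottles in a row along y, 55 apart.
- holder_floor (a point): (Sizes in mm.) The aluminium holder, fixed on the table: a shallow open tray, inside 71 (x) by 100 (y), 9 of play round the carton laid the same way; walls 3 thick, 7 high above the table, inner floor 3 above the table. The point is the centre of the inner floor. Holder and mat may swap places between starts.
- dish: (Sizes in mm.) A small round petri dish with lid, 56 in diameter, 13 high to the top of its edge, loose on the organiser's floor near x = +10, y = -75 of the organiser, 5 from the carton's end. Not to be disturbed. The origin is the centre of its underside.
- slips: (Sizes in mm.) A small clear case of cover slips, 24 (x) by 41 (y) by 11 high, loose on the organiser's floor near x = +10, y = +70 of the organiser, 8 or more from the carton's other end. Not to be disturbed. The origin is the centre of its underside.
There are look-alikes about, which are no part of the job. What is shaped like the part that bears amber_mid but blue or yellow is not meant.

How it is judged:
By the outcome, as a careful person would: the job done as asked, in the order asked, and still so for the second after the job is handed in, with the robot touching nothing.
It also fails if it takes over 131 s, if anything falls off the work surface, if the arm or the gripper's body presses on something with over 40 N, if the wrist force passes 120 N, or if a joint passes its speed limit or range.

## Working session

There is one attempt and no reset: what is moved stays moved. The work goes in short steps, Python scripts to look and compute and a tool call to move; the robot and the scene stay as the last step left them, time stands still between calls to the robot, and variables do not carry over. Pictures are saved under pics/ and viewed, about 12 in all and at most 16, crops included, and the job is handed in when it is done.

Besides the shell and the picture viewer there is one more tool, called as name(argument=value, ...) on one line, values as JSON. play_rows: Moves the arm, as the interface text tells. Scaled input: -1 to 1 covers 0.15 m each way for a shift and 360 degrees each way for a turn. Its arguments: {"type":"object","properties":{"motion":{"type":"array","items":{"type":"array"}},"newtons":{"type":"number"}},"required":["motion"]}

```bash
mkdir -p pics; ls
python3 - <<'E'
from plant import ctrl, eyes
import cv2, numpy as np
s=ctrl.state(); print({k:np.round(v,4) for k,v in s.items()})
for n in("side","top"):
    p,d=eyes.camera(n); c=eyes.calibration(n); cv2.imwrite(f"pics/{n}0.png",p); np.savez(f"pics/{n}0.npz",p=p,d=d,K=c["camera_matrix"],T=c["world_from_camera"])
    print(n,np.round(c["camera_matrix"],1).tolist(),np.round(c["world_from_camera"],3).tolist(),(d==0).mean())
E
```

```text
pics
{'time_s': np.float64(0.0), 'joint_pos': array([-1.3901,  0.3595,  1.5114, -0.    ,  1.2725, -0.1151]), 'dq': array([ 0.0008, -0.0005,  0.0005,  0.0008, -0.0013,  0.0003]), 'joint_efforts': array([-2.70000e-03, -5.15375e+01, -2.70729e+01,  6.71000e-02,
        3.52000e-02, -1.00000e-04]), 'tool_pos': array([ 0.1748, -0.5733,  0.2218]), 'orientation': array([ 9.891e-01,  1.473e-01, -0.000e+00, -9.000e-04]), 'contact_force': array([ 1.4084, -1.1906, -0.4611]), 'torque': array([0.0219, 0.047 , 0.0052]), 'opening': np.float64(0.0878)}
side [[450.8, 0.0, 254.1], [0.0, 450.8, 188.3], [0.0, 0.0, 1.0]] [[-0.908, -0.211, 0.361, 0.268], [-0.419, 0.486, -0.767, 0.597], [-0.014, -0.848, -0.53, 0.524], [0.0, 0.0, 0.0, 1.0]] 0.0039215087890625
top [[351.8, 0.0, 252.0], [0.0, 351.8, 187.8], [0.0, 0.0, 1.0]] [[0.014, -0.993, 0.115, 0.499], [-1.0, -0.013, 0.009, -0.096], [-0.008, -0.115, -0.993, 0.92], [0.0, 0.0, 0.0, 1.0]] 0.003987630208333333
```

View pics/top0.png

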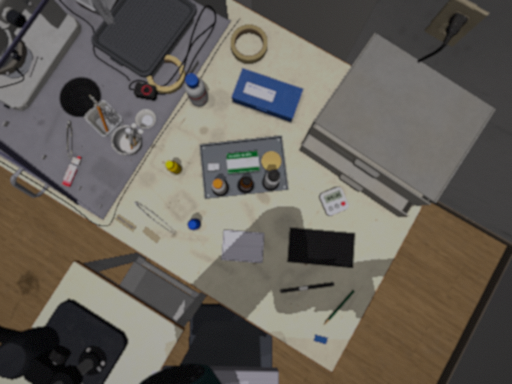

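View pics/side0.png

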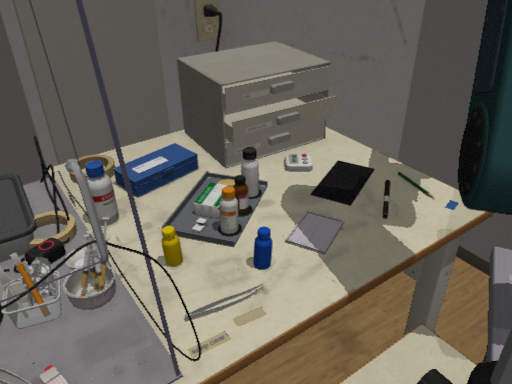

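The top view shows the organiser at about px (244,167). The bottles in front are glue (219,184), amber (246,184) and can (271,178). The holder is at (243,245) and the mat at (322,247). The side view confirms the order and shows blue and yellow look-alikes standing apart.

```bash
cat > h.py <<'E'
import numpy as np, cv2
def cloud(d,K,T):
    v,u=np.mgrid[:384,:512]; P=np.stack([(u-K[0,2])/K[0,0]*d,(v-K[1,2])/K[1,1]*d,d],-1)
    return P@T[:3,:3].T+T[:3,3]
def ray(u,v,z,K,T):
    r=np.stack([(np.asarray(u)-K[0,2])/K[0,0],(np.asarray(v)-K[1,2])/K[1,1],np.ones_like(u,float)],-1)@T[:3,:3].T
    return T[:3,3]+r*((z-T[2,3])/r[...,2])[...,None]
E
python3 - <<'E'
from h import *
np.set_printoptions(precision=4,suppress=True)
C={}
for n in("top","side"):
    f=np.load(f"pics/{n}0.npz"); C[n]=f; W=cloud(f["d"],f["K"],f["T"]); p=f["p"]
    print(n)
    for nm,(x0,x1,y0,y1) in dict(bottles=(.45,.62,-.2,.05)).items():
        m=(W[...,0]>x0-.02)&(W[...,0]<x1+.03)&(W[...,1]>y0)&(W[...,1]<y1)&(W[...,2]>.05)&(W[...,2]<.13)
        k,l,st,c=cv2.connectedComponentsWithStats(m.astype(np.uint8))
        for i in range(1,k):
            if st[i,4]<8: continue
            q=W[l==i]; zt=np.percentile(q[:,2],95); t=q[q[:,2]>zt-.006]
            print(' blob',st[i,:4],len(q),'ztop',zt,'mid',(t[:,:2].min(0)+t[:,:2].max(0))/2,'mean',t[:,:2].mean(0),'col',p[l==i].mean(0))
f=C["top"]; p=f["p"]; K,T=f["K"],f["T"]; W=cloud(f["d"],K,T)
for nm,(u,v) in dict(mat=(322,240),holder=(243,240),org=(204,172),carton=(240,158),dish=(271,160),slips=(213,167),table=(300,215),tableshade=(275,260)).items(): print(nm,p[v,u],W[v,u])
big=cv2.resize(p[120:280,185:370],None,fx=4.3,fy=3.75,interpolation=cv2.INTER_CUBIC)
big=cv2.resize(p[120:275,190:365],None,fx=3.8,fy=3.8,interpolation=cv2.INTER_CUBIC); cv2.imwrite("pics/topcrop.png",big)
E
```

```text
top
 blob [265 169  16  17] 207 ztop 0.10958691591471416 mid [ 0.6258 -0.1407] mean [ 0.6258 -0.1401] col [66.5266 67.029  68.6039]
 blob [241 176  12  12] 116 ztop 0.07990389625696276 mid [ 0.6159 -0.076 ] mean [ 0.6159 -0.075 ] col [25.3534 31.5172 41.3103]
 blob [212 178  14  14] 156 ztop 0.09439590484389973 mid [ 0.6057 -0.0064] mean [ 0.6057 -0.0067] col [ 68.1667 105.25   134.609 ]
 blob [194 219   6  10] 42 ztop 0.07458908913184219 mid [0.5083 0.0471] mean [0.5083 0.0474] col [103.2143  43.6429  16.5476]
side
 blob [220 147  39  68] 1093 ztop 0.10744081683105437 mid [ 0.6223 -0.1342] mean [ 0.6207 -0.1319] col [68.0915 82.43   94.5755]
 blob [263 227   6   2] 9 ztop 0.07411332459901357 mid [0.5073 0.048 ] mean [0.5069 0.0484] col [159.1111  77.3333  37.6667]
mat [26 23 25] [ 0.4728 -0.2697  0.0038]
holder [117 109 112] [ 0.4698 -0.0664  0.0038]
org [90 85 82] [0.6458 0.0396 0.0041]
carton [128 142 123] [ 0.6786 -0.0561  0.0336]
dish [ 87 146 170] [ 0.6788 -0.1365  0.0114]
slips [172 167 167] [0.659  0.0158 0.0068]
table [101 113 117] [ 0.5364 -0.2137  0.0002]
tableshade [ 98 110 115] [ 0.4198 -0.1496 -0.0026]
```

View pics/topcrop.png

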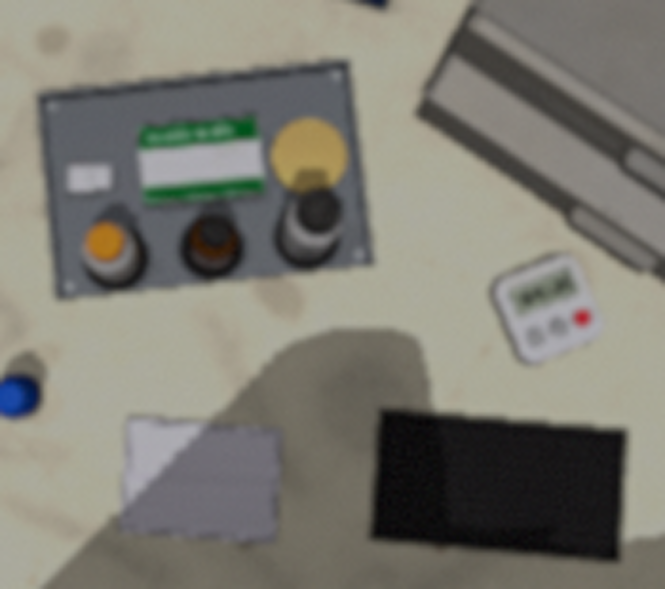

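The crop shows the row order from +y to -y as glue, amber, can. The carton has the dish on its right and the slips on its left, and the organiser is yawed a few degrees. I still need the mat, holder and organiser poses and the drawer clearance.

Run:
```python
from h import *
np.set_printoptions(precision=4,suppress=True)
f=np.load("pics/top0.npz"); p=f["p"].astype(int); K,T=f["K"],f["T"]; W=cloud(f["d"],K,T)
def rect(m,z,seed,nm):
    m=cv2.morphologyEx(m.astype(np.uint8),cv2.MORPH_OPEN,np.ones((3,3)))
    k,l,st,c=cv2.connectedComponentsWithStats(m); i=l[seed[1],seed[0]]
    cs,_=cv2.findContours((l==i).astype(np.uint8),cv2.RETR_EXTERNAL,cv2.CHAIN_APPROX_NONE)
    q=cv2.convexHull(max(cs,key=len))[:,0].astype(float); w=ray(q[:,0],q[:,1],z,K,T)[:,:2]
    r=cv2.minAreaRect((w*1000).astype(np.float32)); print(nm,r,st[i])
V=p.max(2); box=np.zeros(V.shape,bool); box[120:280,185:370]=1
rect((V<50)&box,.003,(322,250),'mat')
s=p[...,0]-p[...,2]
rect((s>-6)&(V<190)&(V>55)&box,.005,(243,255),'holder')
rect((s>0)&(V<150)&box,.012,(240,142),'org')
g=(p[...,1]-p[...,2]>40)&(p[...,1]-p[...,0]>15)&box
v,u=np.nonzero(g); q=ray(u.astype(float),v.astype(float),.033,K,T)[:,:2]; print('green',cv2.minAreaRect((q*1000).astype(np.float32)),len(u))
m=(W[...,2]>.06)&(W[...,1]<-.17)&(W[...,1]>-.3)&(W[...,0]>.4)
q=W[m]; print('drawer minx',q[q[:,0].argmin()],'max y',q[q[:,1].argmax()],len(q))
```

```text
mat ((455.00762939453125, -265.91845703125), (165.43106079101562, 87.15591430664062), 86.30367279052734) [ 288  228   66   39 2143]
holder ((454.6145935058594, -65.22055053710938), (106.14810943603516, 77.62866973876953), 86.46527099609375) [ 221  230   43   33 1259]
org ((660.0884399414062, -63.87676239013672), (141.36572265625, 214.1204376220703), 7.045220375061035) [ 201  137   82   61 2713]
green ((669.6810302734375, -61.87840270996094), (48.92905807495117, 77.00414276123047), 6.536341190338135) 219
drawer minx [ 0.6134 -0.3     0.1169] max y [ 1.0592 -0.1702  0.0895] 4992
```

play_rows(motion=[[[0.25,-0.17,0],0,-1],[[0.5,-0.35,0],0,-1],[[0.73,-0.51,0],0,-1],[[0.95,-0.66,0],0,-1],[[0.95,-0.66,0],0,-1]])

```text
time_s: 0.52
tool_pos: [0.2845, -0.4313, 0.2215]
orientation: [0.989, 0.149, 0.001, -0.003]
contact_force: [-0.8, 0.6, 0.0]
opening: 0.0874
```

play_rows(motion=[[[0.25,-0.17,0],0,-1],[[0.5,-0.35,0],0,-1],[[0.73,-0.51,0],0,-1],[[0.95,-0.66,0],0,-1],[[0.95,-0.66,0],0,-1]])

```text
time_s: 0.93
tool_pos: [0.3935, -0.2908, 0.2222]
orientation: [0.989, 0.15, 0.001, -0.004]
contact_force: [-0.1, 0.3, -0.7]
opening: 0.0876
```

play_rows(motion=[[[0.25,-0.17,0],0,-1],[[0.5,-0.35,0],0,-1],[[0.73,-0.51,0],0,-1],[[0.95,-0.66,0],0,-1],[[0.95,-0.66,0],0,-1]])

```text
time_s: 1.35
tool_pos: [0.5031, -0.1503, 0.2234]
orientation: [0.988, 0.151, 0.002, -0.005]
contact_force: [0.1, 0.9, 0.4]
opening: 0.088
```

play_rows(motion=[[[0.25,-0.17,0],0.024,-1],[[0.5,-0.33,0],0.048,-1],[[0.5,-0.33,0],0.048,-1],[[0.5,-0.33,0],0.048,-1],[[0.5,-0.33,0],0.048,-1],[[0.5,-0.33,0],0.048,-1]])

```text
time_s: 1.85
tool_pos: [0.5589, -0.0817, 0.2238]
orientation: [1.0, 0.002, 0.001, -0.005]
contact_force: [0.2, 0.3, 0.4]
opening: 0.0876
```

Run:
```python
from plant import ctrl, eyes
from h import *
np.set_printoptions(precision=4,suppress=True)
s=ctrl.state(); print(s["time_s"],s["tool_pos"],s["orientation"],s["joint_pos"])
c=eyes.calibration("wrist"); p,d=eyes.camera("wrist"); print(c["camera_matrix"],c["world_from_camera"])
np.savez("pics/w1.npz",p=p,d=d,K=c["camera_matrix"],T=c["world_from_camera"]); cv2.imwrite("pics/w1.png",p)
f=np.load("pics/top0.npz"); W=cloud(f["d"],f["K"],f["T"])
for y in(-.16,-.18,-.2,-.22,-.24,-.26,-.28):
    m=(W[...,2]>.05)&(abs(W[...,1]-y)<.01)&(W[...,0]>.645); q=W[m]; print(y,q[q[:,0].argmin()] if len(q) else None)
```

```text
1.85 [ 0.5589 -0.0817  0.2238] [ 1.      0.0019  0.0005 -0.0047] [-0.2738  0.3075  1.5856  0.0099  1.2501  1.29  ]
[[297.3186   0.     259.0328]
 [  0.     297.3186 185.4903]
 [  0.       0.       1.    ]] [[ 0.0046 -0.9602 -0.2792  0.635 ]
 [-0.9999 -0.0069  0.0072 -0.0827]
 [-0.0089  0.2791 -0.9602  0.3855]
 [ 0.      0.      0.      1.    ]]
-0.16 [ 1.0564 -0.1699  0.0647]
-0.18 [ 1.0453 -0.1896  0.0736]
-0.2 [ 0.687  -0.2096  0.1079]
-0.22 [ 0.6727 -0.23    0.0975]
-0.24 [ 0.6595 -0.2499  0.1046]
-0.26 [ 0.6464 -0.2695  0.0996]
-0.28 [ 0.6451 -0.2704  0.1068]
```

View pics/w1.png

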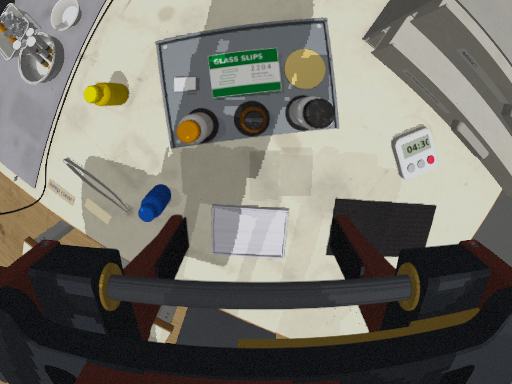

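The wrist view is clear: the caps are at about (187,131) orange, (253,118) amber and (320,113) can. The carton is at (244,72), the holder at (250,231) and the mat at the lower right, partly hidden by a finger. Next I refine positions by depth and ray casting.

```bash
cat >> h.py <<'E'
def fdir(u,v,K,T):
    a=(np.asarray(u,float)-K[0,2])/K[0,0]; b=(np.asarray(v,float)-K[1,2])/K[1,1]; th=np.hypot(a,b)+1e-9
    r=np.stack([np.sin(th)*a/th,np.sin(th)*b/th,np.cos(th)],-1); return r
def fray(u,v,z,K,T):
    r=fdir(u,v,K,T)@T[:3,:3].T; return T[:3,3]+r*((z-T[2,3])/r[...,2])[...,None]
def fcloud(d,K,T):
    v,u=np.mgrid[:384,:512]; r=fdir(u,v,K,T); return (r*(d/r[...,2])[...,None])@T[:3,:3].T+T[:3,3]
def caps(f,box,hs=((.109,.0145),(.093,.012),(.079,.0105)),base=0):
    """centre of each cap's top disc: mask by depth height, enclosing circle, ray at cap height"""
    p,d,K,T=f["p"],f["d"],f["K"],f["T"]; W=fcloud(d,K,T); x0,x1,y0,y1=box
    m=(W[...,0]>x0)&(W[...,0]<x1)&(W[...,1]>y0)&(W[...,1]<y1)&(W[...,2]>.055)&(W[...,2]<.13)
    k,l,st,c=cv2.connectedComponentsWithStats(m.astype(np.uint8))
    for i in range(1,k):
        if st[i,4]<60: continue
        zt=np.percentile(W[l==i][:,2],90); h,r=min(hs,key=lambda a:abs(a[0]+base-zt)); h+=base
        v,u=np.nonzero((l==i)&(W[...,2]>zt-.006)); w=fray(u,v,h,K,T)[:,:2].astype(np.float32)
        cc,rr=cv2.minEnclosingCircle(w); print('cap h',h,'zt %.4f'%zt,'circle',np.round(cc,4),'r %.4f (%.4f)'%(rr,r),'mean',np.round(w.mean(0),4),'rect',np.round(cv2.minAreaRect(w*1000)[0],1))
def poly(f,m,z,seed,nm,op=3):
    K,T=f["K"],f["T"]
    m=cv2.morphologyEx(m.astype(np.uint8),cv2.MORPH_OPEN,np.ones((op,op)))
    k,l,st,c=cv2.connectedComponentsWithStats(m); i=l[seed[1],seed[0]]
    cs,_=cv2.findContours((l==i).astype(np.uint8),cv2.RETR_EXTERNAL,cv2.CHAIN_APPROX_NONE)
    q=max(cs,key=len)[:,0].astype(float); w=fray(q[:,0],q[:,1],z,K,T)[:,:2]
    print(nm,np.round(np.hstack([np.hstack(x) for x in cv2.minAreaRect((w*1000).astype(np.float32))]),1),st[i])
E
python3 - <<'E'
from h import *
f=np.load("pics/w1.npz"); p=f["p"].astype(int)
caps(f,(.57,.66,-.18,.03))
V=p.max(2); s=p[...,0]-p[...,2]; W=fcloud(f["d"],f["K"],f["T"])
m=(abs(W[...,2]-.033)<.008)&(W[...,0]>.63)&(W[...,0]<.71)&(W[...,1]>-.12)&(W[...,1]<.0)
poly(f,m,.033,(244,72),'carton')
poly(f,(s>-4)&(V>100),.006,(250,240),'holder')
poly(f,(s>-4)&(V<140)&(W[...,2]<.03),.012,(200,100),'org')
for n,(u,v) in dict(hol=(250,240),holt=(230,215),table=(230,170),org=(200,100)).items(): print(n,p[v,u],W[v,u].round(4))
E
```

```text
cap h 0.109 zt 0.1089 circle [ 0.625  -0.1364] r 0.0150 (0.0145) mean [ 0.6253 -0.1364] rect [ 625.4 -136.3]
cap h 0.079 zt 0.0791 circle [ 0.6159 -0.0742] r 0.0107 (0.0105) mean [ 0.6157 -0.0742] rect [615.4 -74.1]
cap h 0.093 zt 0.0928 circle [ 0.6061 -0.0082] r 0.0121 (0.0120) mean [ 0.6062 -0.0084] rect [606.4  -8.7]Traceback (most recent call last):
  File "<stdin>", line 6, in <module>
  File "h.py", line 31, in poly
    print(nm,np.round(np.hstack([np.hstack(x) for x in cv2.minAreaRect((w*1000).astype(np.float32))]),1),st[i])
                                 ~~~~~~~~~^^^
    return _arrays_for_stack_dispatcher(tup)
    raise TypeError('arrays to stack must be passed as a "sequence" type '
                    'such as list or tuple.')
TypeError: arrays to stack must be passed as a "sequence" type such as list or tuple.
```

play_rows(motion=[[[0.22,0.18,0.27],0.017,-0.27],[[0.44,0.365,0.53],0.033,-0.27],[[0.443,0.365,0.53],0.033,-0.27],[[0.443,0.365,0.53],0.033,-0.27],[[0.443,0.365,0.53],0.033,-0.27],[[0.443,0.365,0.53],0.033,-0.27],[[0.443,0.365,0.53],0.033,-0.27]], newtons=15)

```text
time_s: 2.48
tool_pos: [0.6249, -0.1359, 0.1453]
orientation: [0.995, -0.102, 0.001, -0.005]
contact_force: [0.5, 0.1, -0.7]
opening: 0.0562
```

```bash
sed -i 's/np.hstack(\[np.hstack(x) for x in \(cv2.*float32))\)\])/np.array(cv2.boxPoints(R:=\1).mean(0).tolist()+list(R[1])+[R[2]])/' h.py
cat >> h.py <<'E'
def to(x,y,z,yaw=None,s=None):
    from plant import ctrl; from scipy.spatial.transform import Rotation as R
    s=s or ctrl.state(); M=R.from_quat(s["orientation"]).as_matrix(); e=M.T@(np.array([x,y,z])-s["tool_pos"])
    yw=np.degrees(np.arctan2(M[1,0],M[0,0])); tw=0 if yaw is None else ((yw-yaw+90)%180-90)/360
    tilt=np.degrees(M[:2,2]); print('shift',np.round(e/.15,3),'twist %.4f'%tw,'yaw %.1f'%yw,'tilt',tilt.round(2),'at',s["tool_pos"].round(4),'op %.4f'%s["opening"],'t %.2f'%s["time_s"],'F',s["contact_force"].round(1))
E
python3 - <<'E'
from h import *
to(.6252,-.1364,.040,-12)
f=np.load("pics/w1.npz"); p=f["p"].astype(int)
V=p.max(2); s=p[...,0]-p[...,2]; W=fcloud(f["d"],f["K"],f["T"])
m=(abs(W[...,2]-.033)<.008)&(W[...,0]>.63)&(W[...,0]<.71)&(W[...,1]>-.12)&(W[...,1]<.0)
poly(f,m,.033,(244,72),'carton')
poly(f,(s>-4)&(V>100),.006,(250,240),'holder')
poly(f,(s>-4)&(V<140)&(W[...,2]<.03),.012,(200,100),'org')
E
```

```text
shift [0.003 0.01  0.702] twist 0.0008 yaw -11.7 tilt [0.12 0.53] at [ 0.6249 -0.1359  0.1453] op 0.0562 t 2.48 F [ 0.5  0.1 -0.7]
carton [670.  -62.   53.2  82.2   6.5] [ 208   48   74   50 3058]
holder [455.7 -65.7 104.8  78.6  86.9] [ 212  205   76   54 3677]
org [662.2 -63.5 143.5 218.4   7.4] [ 156   19  179  124 7939]
```

play_rows(motion=[[[0.003,0.01,0.2],0,-0.27],[[0.003,0.01,0.4],0,-0.27],[[0.003,0.01,0.55],0,-0.27],[[0.003,0.01,0.7],0,-0.27],[[0.003,0.01,0.7],0,-0.27],[[0.003,0.01,0.7],0,-0.27],[[0.003,0.01,0.7],0,0.1],[[0.003,0.01,0.7],0,0.4],[[0.003,0.01,0.7],0,0.4],[[0.003,0.01,0.7],0,0.4],[[0.003,0.01,0.7],0,0.4],[[0.003,0.01,0.7],0,0.4]], newtons=15)

```text
time_s: 3.48
tool_pos: [0.6264, -0.1368, 0.042]
orientation: [0.995, -0.102, 0.002, -0.005]
contact_force: [-1.0, 0.9, 7.1]
opening: 0.0355
```

Run:
```python
from h import *
to(.6252,-.1364,.040,-12)
to(.6252,-.1364,.16,-3.5)
```

```text
shift [-0.009 -0.001  0.013] twist 0.0008 yaw -11.7 tilt [0.28 0.49] at [ 0.6264 -0.1368  0.042 ] op 0.0355 t 3.48 F [-1.   0.9  7.1]
shift [-0.006 -0.008 -0.787] twist -0.0229 yaw -11.7 tilt [0.28 0.49] at [ 0.6264 -0.1368  0.042 ] op 0.0355 t 3.48 F [-1.   0.9  7.1]
```

play_rows(motion=[[[0,0,-0.1],0,0.4],[[0,0,-0.25],0,0.4],[[-0.05,0.08,-0.4],0,0.4],[[-0.2,0.3,-0.4],0,0.4],[[-0.35,0.53,-0.4],0,0.4],[[-0.5,0.76,-0.4],0,0.4],[[-0.6,0.95,-0.4],0,0.4],[[-0.6,0.95,-0.4],0,0.4],[[-0.6,0.95,-0.4],0,0.4]])

```text
time_s: 4.23
tool_pos: [0.5082, -0.2598, 0.1008]
orientation: [0.995, -0.104, 0.002, -0.004]
contact_force: [-1.0, -0.1, -1.0]
opening: 0.0355
```

Run:
```python
from h import *
to(.451,-.328,.08,-3.7)
to(.451,-.328,.0405,-3.7)
```

```text
shift [-0.28   0.525  0.133] twist -0.0228 yaw -11.9 tilt [0.3  0.49] at [ 0.5082 -0.2598  0.1008] op 0.0355 t 4.23 F [-1.  -0.1 -1. ]
shift [-0.28   0.527  0.396] twist -0.0228 yaw -11.9 tilt [0.3  0.49] at [ 0.5082 -0.2598  0.1008] op 0.0355 t 4.23 F [-1.  -0.1 -1. ]
```

play_rows(motion=[[[-0.14,0.26,0.05],-0.011,0.4],[[-0.28,0.525,0.1],-0.023,0.4],[[-0.28,0.525,0.22],-0.023,0.4],[[-0.28,0.525,0.32],-0.023,0.4],[[-0.28,0.527,0.37],-0.023,0.4],[[-0.28,0.527,0.385],-0.023,0.4],[[-0.28,0.527,0.395],-0.023,0.4],[[-0.28,0.527,0.395],-0.023,0.4],[[-0.28,0.527,0.395],-0.023,0.4]])

```text
time_s: 4.98
tool_pos: [0.4521, -0.3278, 0.0413]
orientation: [1.0, -0.031, 0.003, -0.004]
contact_force: [0.2, -1.2, -1.2]
opening: 0.0354
```

Run:
```python
from h import *
to(.451,-.328,.0405,-3.7)
```

```text
shift [-0.007  0.002  0.005] twist 0.0004 yaw -3.6 tilt [0.35 0.44] at [ 0.4521 -0.3278  0.0413] op 0.0354 t 4.98 F [ 0.2 -1.2 -1.2]
```

play_rows(motion=[[[-0.003,0,0.006],0,0.4],[[-0.003,0,0.009],0,0.4],[[-0.003,0,0.009],0,0.4],[[-0.003,0,0.009],0,0.1],[[-0.003,0,0.009],0,-0.1],[[-0.003,0,0.009],0,-0.2],[[-0.003,0,-0.1],0,-0.2],[[-0.003,0,-0.3],0,-0.2],[[0.0,0,-0.5],0,-0.2],[[0,0,-0.68],0,-0.2],[[0,0,-0.68],0,-0.2],[[0,0,-0.68],0,-0.2]])

```text
time_s: 5.98
tool_pos: [0.4525, -0.3296, 0.145]
orientation: [1.0, -0.031, 0.004, -0.003]
contact_force: [-0.3, 0.2, -0.3]
opening: 0.0526
```

Run:
```python
from h import *
from plant import eyes
c=eyes.calibration("wrist"); p,d=eyes.camera("wrist"); f=dict(p=p,d=d,K=c["camera_matrix"],T=c["world_from_camera"]); np.savez("pics/w2.npz",**f); cv2.imwrite("pics/w2.png",p)
caps(f,(.35,.69,-.42,.04))
to(.6062,-.0083,.16,0)
```

```text
cap h 0.109 zt 0.1254 circle [ 0.5728 -0.3874] r 0.0499 (0.0145) mean [ 0.5729 -0.3877] rect [ 573.8 -388.1]
cap h 0.079 zt 0.0759 circle [ 0.5912 -0.3911] r 0.0331 (0.0105) mean [ 0.5971 -0.3995] rect [ 590.3 -391.6]
cap h 0.079 zt 0.0779 circle [ 0.6144 -0.0806] r 0.0117 (0.0105) mean [ 0.6137 -0.0815] rect [613.7 -82.4]
cap h 0.109 zt 0.1068 circle [ 0.4531 -0.3293] r 0.0149 (0.0145) mean [ 0.4533 -0.3291] rect [ 453.3 -329.1]
shift [ 0.897 -2.197 -0.088] twist -0.0099 yaw -3.6 tilt [0.39 0.41] at [ 0.4515 -0.3286  0.1435] op 0.0526 t 6.03 F [-0.7  0.8 -0.4]
```

View pics/w2.png

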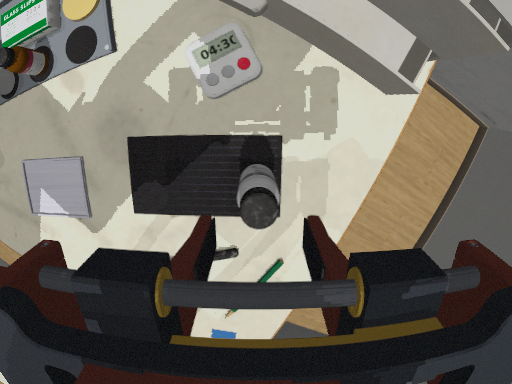

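The view shows the can standing upright on the mat's right part at px (258,190), well inside the edges. Next is glue.

play_rows(motion=[[[0.11,-0.25,0],0,-0.2],[[0.21,-0.5,0],0,-0.2],[[0.31,-0.75,0],0,-0.2],[[0.41,-1.0,0],0,-0.2],[[0.41,-1.0,0],0,-0.2]])

```text
time_s: 6.45
tool_pos: [0.5229, -0.1762, 0.1431]
orientation: [1.0, -0.029, 0.002, -0.006]
contact_force: [0.3, 0.5, 0.2]
opening: 0.0526
```

play_rows(motion=[[[0.11,-0.25,0],0,-0.2],[[0.21,-0.5,0],0,-0.2],[[0.31,-0.75,0],0,-0.2],[[0.41,-1.0,0],0,-0.2],[[0.41,-1.0,0],0,-0.2],[[0.41,-1.0,0],0,-0.2]])

```text
time_s: 6.95
tool_pos: [0.5925, -0.0281, 0.1433]
orientation: [1.0, -0.027, 0.001, -0.006]
contact_force: [0.3, -0.7, -0.1]
opening: 0.0529
```

Run:
```python
from h import *
to(.6062,-.0083,.042,-3.6)
f=dict(np.load("pics/w2.npz")); V=f["p"].max(2).astype(int); V[:,:100]=255; V[:120]=255; V[218:]=255
poly(f,V<60,.003,(180,170),'mat')
```

```text
shift [ 0.083 -0.129  0.677] twist 0.0013 yaw -3.1 tilt [0.1  0.68] at [ 0.5925 -0.0281  0.1433] op 0.0529 t 6.95 F [ 0.3 -0.7 -0.1]
mat [ 454.2 -267.2  167.9   91.1   85.7] [  128   135   154    83 10659]
```

play_rows(motion=[[[0.04,-0.065,0.1],0,-0.2],[[0.083,-0.13,0.2],0,-0.2],[[0.083,-0.13,0.4],0,-0.2],[[0.083,-0.13,0.55],0,-0.2],[[0.083,-0.13,0.71],0,-0.2],[[0.083,-0.13,0.71],0,-0.2],[[0.083,-0.13,0.71],0,-0.2],[[0.083,-0.13,0.71],0,0.1],[[0.083,-0.13,0.71],0,0.4],[[0.083,-0.13,0.71],0,0.4],[[0.083,-0.13,0.71],0,0.4],[[0.083,-0.13,0.71],0,0.4]])

```text
time_s: 7.95
tool_pos: [0.6074, -0.0082, 0.0384]
orientation: [1.0, -0.027, 0.002, -0.006]
contact_force: [-0.3, 0.3, 5.2]
opening: 0.0347
```

Run:
```python
from h import *
to(.6062,-.0083,.037,-3.6)
to(.4542,-.2672,.135)
```

```text
shift [-0.008  0.001  0.009] twist 0.0014 yaw -3.1 tilt [0.25 0.66] at [ 0.6074 -0.0082  0.0384] op 0.0347 t 7.95 F [-0.3  0.3  5.2]
shift [-0.924  1.772 -0.668] twist 0.0000 yaw -3.1 tilt [0.25 0.66] at [ 0.6074 -0.0082  0.0384] op 0.0347 t 7.95 F [-0.3  0.3  5.2]
```

play_rows(motion=[[[0,0,0],0,0.4],[[0,0,-0.1],0,0.4],[[0,0,-0.25],0,0.4],[[-0.05,0.0,-0.45],0,0.4],[[-0.15,0.1,-0.6],0,0.4],[[-0.3,0.3,-0.62],0,0.4],[[-0.45,0.55,-0.62],0,0.4],[[-0.6,0.8,-0.62],0,0.4],[[-0.7,1.0,-0.62],0,0.4],[[-0.7,1.0,-0.62],0,0.4],[[-0.7,1.0,-0.62],0,0.4]])

```text
time_s: 8.87
tool_pos: [0.4929, -0.1548, 0.1293]
orientation: [1.0, -0.029, 0.002, -0.006]
contact_force: [0.4, 0.4, 0.1]
opening: 0.0337
```

Run:
```python
from h import *
to(.4542,-.2672,.0365,-3.6)
```

```text
shift [-0.216  0.771  0.609] twist 0.0008 yaw -3.3 tilt [0.24 0.66] at [ 0.4929 -0.1548  0.1293] op 0.0337 t 8.87 F [0.4 0.4 0.1]
```

play_rows(motion=[[[-0.06,0.25,0],0,0.4],[[-0.14,0.5,0],0,0.4],[[-0.216,0.771,0.1],0,0.4],[[-0.216,0.771,0.25],0,0.4],[[-0.216,0.771,0.4],0,0.4],[[-0.216,0.771,0.52],0,0.4],[[-0.216,0.771,0.58],0,0.4],[[-0.216,0.771,0.6],0,0.4],[[-0.216,0.771,0.61],0,0.4],[[-0.216,0.771,0.615],0,0.4],[[-0.216,0.771,0.615],0,0.4],[[-0.216,0.771,0.615],0,0.4]])

```text
time_s: 9.87
tool_pos: [0.4554, -0.2669, 0.0366]
orientation: [1.0, -0.028, 0.003, -0.005]
contact_force: [-0.3, 0.1, -1.9]
opening: 0.0333
```

play_rows(motion=[[[0,0,0],0,0.15],[[0,0,0],0,0.0],[[0,0,0],0,0.0],[[0,0,0],0,0.0],[[0,0,-0.1],0,0.0],[[0,0,-0.3],0,0.0],[[0,0,-0.5],0,0.0],[[0,0,-0.7],0,0.0],[[0.1,-0.2,-0.7],0,0.0],[[0.2,-0.4,-0.7],0,0.0],[[0.2,-0.4,-0.7],0,0.0],[[0.2,-0.4,-0.7],0,0.0]])

```text
time_s: 10.87
tool_pos: [0.4886, -0.2088, 0.1425]
orientation: [1.0, -0.027, 0.003, -0.005]
contact_force: [0.1, -0.1, 0.4]
opening: 0.0435
```

Run:
```python
from h import *
from plant import eyes
c=eyes.calibration("wrist"); p,d=eyes.camera("wrist"); f=dict(p=p,d=d,K=c["camera_matrix"],T=c["world_from_camera"]); np.savez("pics/w3.npz",**f); cv2.imwrite("pics/w3.png",p)
caps(f,(.40,.69,-.36,.04))
to(.6158,-.0742,.14,0)
```

```text
cap h 0.109 zt 0.1246 circle [ 0.6119 -0.3354] r 0.0484 (0.0145) mean [ 0.6134 -0.3332] rect [ 608.9 -333.4]
cap h 0.079 zt 0.0788 circle [ 0.6147 -0.0765] r 0.0118 (0.0105) mean [ 0.6148 -0.0765] rect [615.  -76.3]
cap h 0.109 zt 0.1064 circle [ 0.4537 -0.3246] r 0.0162 (0.0145) mean [ 0.4574 -0.3254] rect [ 457.5 -325.9]
cap h 0.093 zt 0.0909 circle [ 0.4569 -0.2672] r 0.0126 (0.0120) mean [ 0.4574 -0.268 ] rect [ 457.7 -268.6]
shift [ 0.801 -0.948  0.029] twist -0.0087 yaw -3.1 tilt [0.29 0.59] at [ 0.4881 -0.2096  0.1423] op 0.0440 t 10.92 F [ 0.  -0.1 -0.7]
```

View pics/w3.png

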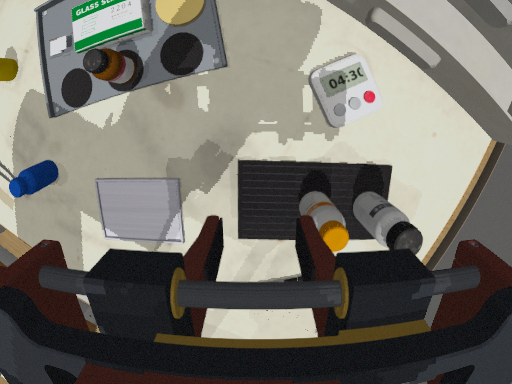

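Glue stands upright in the middle of the mat at about px (325,220), with the can beside it at (385,215). Now amber, which is alone in the organiser at (115,67).

play_rows(motion=[[[0.2,-0.24,0],0,-0.1],[[0.4,-0.48,0],0,-0.2],[[0.6,-0.72,0],0,-0.2],[[0.8,-0.95,0.03],0,-0.2],[[0.8,-0.95,0.03],0,-0.2],[[0.8,-0.95,0.03],0,-0.2],[[0.8,-0.95,0.03],0,-0.2]])

```text
time_s: 11.5
tool_pos: [0.6154, -0.0742, 0.1389]
orientation: [1.0, -0.027, 0.002, -0.005]
contact_force: [-0.2, -1.1, -0.3]
opening: 0.0526
```

Run:
```python
from h import *
from plant import eyes
to(.6158,-.0742,.027,-3.6)
```

```text
shift [0.    0.007 0.746] twist 0.0015 yaw -3.1 tilt [0.2  0.57] at [ 0.6154 -0.0742  0.1389] op 0.0526 t 11.50 F [-0.2 -1.1 -0.3]
```

play_rows(motion=[[[0,0.007,0.2],0,-0.2],[[0,0.007,0.4],0,-0.2],[[0,0.007,0.6],0,-0.2],[[0,0.007,0.745],0,-0.2],[[0,0.007,0.745],0,-0.2],[[0,0.007,0.745],0,-0.2],[[0,0.007,0.745],0,0.1],[[0,0.007,0.745],0,0.5],[[0,0.007,0.745],0,0.5],[[0,0.007,0.745],0,0.5],[[0,0.007,0.745],0,0.5],[[0,0.007,0.745],0,0.5]])

```text
time_s: 12.5
tool_pos: [0.6169, -0.0743, 0.0286]
orientation: [1.0, -0.027, 0.003, -0.005]
contact_force: [-0.3, 0.4, 6.7]
opening: 0.0298
```

Run:
```python
from h import *
to(.6158,-.0742,.027,-3.6)
to(.459,-.205,.1)
```

```text
shift [-0.007 -0.     0.011] twist 0.0015 yaw -3.1 tilt [0.34 0.54] at [ 0.6169 -0.0743  0.0286] op 0.0298 t 12.50 F [-0.3  0.4  6.7]
shift [-1.002  0.922 -0.49 ] twist 0.0000 yaw -3.1 tilt [0.34 0.54] at [ 0.6169 -0.0743  0.0286] op 0.0298 t 12.50 F [-0.3  0.4  6.7]
```

play_rows(motion=[[[0,0,-0.1],0,0.5],[[0,0,-0.25],0,0.5],[[-0.1,0.05,-0.4],0,0.5],[[-0.3,0.2,-0.45],0,0.5],[[-0.5,0.4,-0.45],0,0.5],[[-0.7,0.6,-0.45],0,0.5],[[-0.85,0.78,-0.45],0,0.5],[[-1,0.92,-0.45],0,0.5],[[-1,0.92,-0.45],0,0.5],[[-1,0.92,-0.45],0,0.5],[[-1,0.92,-0.45],0,0.5]])

```text
time_s: 13.42
tool_pos: [0.4599, -0.2047, 0.0943]
orientation: [1.0, -0.027, 0.003, -0.005]
contact_force: [0.4, 0.3, -0.1]
opening: 0.0291
```

Run:
```python
from h import *
to(.459,-.205,.0266,-3.6)
```

```text
shift [-0.009  0.006  0.451] twist 0.0014 yaw -3.1 tilt [0.39 0.52] at [ 0.4599 -0.2047  0.0943] op 0.0291 t 13.42 F [ 0.4  0.3 -0.1]
```

play_rows(motion=[[[-0.009,0.006,0.15],0,0.5],[[-0.009,0.006,0.3],0,0.5],[[-0.009,0.006,0.4],0,0.5],[[-0.009,0.006,0.43],0,0.5],[[-0.009,0.006,0.445],0,0.5],[[-0.009,0.006,0.455],0,0.5],[[-0.009,0.006,0.457],0,0.5],[[-0.009,0.006,0.457],0,0.5],[[-0.009,0.006,0.457],0,0.2],[[-0.009,0.006,0.457],0,0.0],[[-0.009,0.006,0.457],0,0.0],[[-0.009,0.006,0.457],0,0.0]])

```text
time_s: 14.42
tool_pos: [0.4593, -0.2052, 0.026]
orientation: [1.0, -0.027, 0.004, -0.004]
contact_force: [-0.3, -0.3, 0.4]
opening: 0.0438
```

play_rows(motion=[[[0,0,-0.1],0,0.0],[[0,0,-0.3],0,0.0],[[0,0,-0.5],0,0.0],[[0,0,-0.75],0,0.0],[[0.2,-0.15,-0.85],0,-0.4],[[0.4,-0.35,-0.9],0,-0.6],[[0.6,-0.55,-0.9],0,-0.6],[[0.8,-0.75,-0.9],0,-0.6],[[0.8,-0.75,-0.9],0,-0.6],[[0.8,-0.75,-0.9],0,-0.6]])

```text
time_s: 15.25
tool_pos: [0.5857, -0.099, 0.1628]
orientation: [1.0, -0.025, 0.004, -0.004]
contact_force: [-0.6, -0.3, -0.3]
opening: 0.0701
```

Run:
```python
from h import *
from plant import eyes
c=eyes.calibration("wrist"); p,d=eyes.camera("wrist"); f=dict(p=p,d=d,K=c["camera_matrix"],T=c["world_from_camera"]); np.savez("pics/w4.npz",**f); cv2.imwrite("pics/w4.png",p)
caps(f,(.40,.51,-.36,-.1))
W=fcloud(f["d"],f["K"],f["T"])
m=(abs(W[...,2]-.033)<.008)&(W[...,0]>.63)&(W[...,0]<.71)&(W[...,1]>-.12)&(W[...,1]<.0)
v,u=np.nonzero(m); poly(f,m,.033,(int(np.median(u)),int(np.median(v))),'carton')
V=p.max(2).astype(int);s=p[...,0].astype(int)-p[...,2]
x=f["T"]; 
m=(abs(W[...,0]-.4557)<.05)&(abs(W[...,1]+.0657)<.065)&(s>-4)&(V>100)
v,u=np.nonzero(m); poly(f,m,.006,(int(np.median(u)),int(np.median(v))),'holder')
to(.670,-.062,.15,96.5)
```

```text
carton [670.1 -62.3  53.3  82.7   6.7] [ 175   64   89   66 4339]
holder [470.2 -66.2 105.8  50.4  87.4] [ 197  246   85   36 2766]
shift [ 0.558 -0.282  0.089] twist 0.2237 yaw -3.0 tilt [0.38 0.48] at [ 0.5841 -0.1     0.1625] op 0.0700 t 15.30 F [-0.2 -0.7 -1.4]
```

View pics/w4.png

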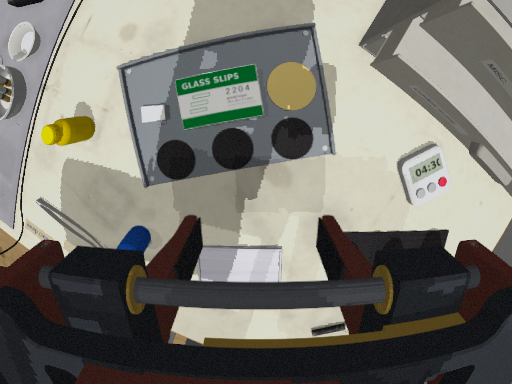

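play_rows(motion=[[[0.1,-0.05,0.02],-0.0195,-0.59],[[0.2,-0.1,0.04],-0.039,-0.59],[[0.3,-0.15,0.06],-0.0585,-0.59],[[0.4,-0.2,0.08],-0.078,-0.59],[[0.5,-0.25,0.09],-0.0975,-0.59],[[0.558,-0.28,0.09],-0.117,-0.59],[[0.558,-0.28,0.09],-0.1365,-0.59],[[0.558,-0.28,0.09],-0.156,-0.59],[[0.558,-0.28,0.09],-0.1755,-0.59],[[0.558,-0.28,0.09],-0.195,-0.59],[[0.558,-0.28,0.09],-0.2145,-0.59],[[0.558,-0.28,0.09],-0.234,-0.59]])

```text
time_s: 16.3
tool_pos: [0.6681, -0.0641, 0.1495]
orientation: [0.758, 0.653, 0.004, -0.002]
contact_force: [1.3, 0.5, -0.1]
opening: 0.0697
```

Run:
```python
from h import *
to(.670,-.0622,.07,96.6)
to(.670,-.0622,.0145,96.6)
from plant import ctrl; print(ctrl.state()["joint_pos"])
```

```text
shift [0.01  0.009 0.53 ] twist -0.0419 yaw 81.5 tilt [0.26 0.47] at [ 0.6681 -0.0641  0.1495] op 0.0697 t 16.30 F [ 1.3  0.5 -0.1]
shift [0.006 0.007 0.9  ] twist -0.0419 yaw 81.5 tilt [0.26 0.47] at [ 0.6681 -0.0641  0.1495] op 0.0697 t 16.30 F [ 1.3  0.5 -0.1]
[-0.20365692  0.52296208  1.42809797  0.00974566  1.18770217 -0.05895005]
```

play_rows(motion=[[[0.01,0.01,0.15],-0.019,-0.59],[[0.01,0.01,0.3],-0.036,-0.59],[[0.01,0.01,0.45],-0.042,-0.59],[[0.01,0.01,0.53],-0.042,-0.59],[[0.01,0.01,0.53],-0.042,-0.59],[[0.01,0.01,0.53],-0.042,-0.59]])

```text
time_s: 16.8
tool_pos: [0.6691, -0.0631, 0.0696]
orientation: [0.666, 0.746, 0.004, -0.002]
contact_force: [-0.0, -0.4, 0.3]
opening: 0.0698
```

Run:
```python
from h import *
to(.670,-.0622,.0140,96.6)
```

```text
shift [0.002 0.005 0.371] twist -0.0004 yaw 96.5 tilt [0.15 0.48] at [ 0.6691 -0.0631  0.0696] op 0.0698 t 16.80 F [-0.  -0.4  0.3]
```

play_rows(motion=[[[0.002,0.005,0.12],0,-0.59],[[0.002,0.005,0.24],0,-0.59],[[0.002,0.005,0.32],0,-0.59],[[0.002,0.005,0.37],0,-0.59],[[0.002,0.005,0.37],0,-0.59],[[0.002,0.005,0.37],0,-0.3],[[0.002,0.005,0.37],0,-0.1],[[0.002,0.005,0.37],0,0.0],[[0.002,0.005,0.37],0,0.0],[[0.002,0.005,0.37],0,0.0],[[0.002,0.005,0.37],0,0.0]])

```text
time_s: 17.72
tool_pos: [0.6708, -0.0624, 0.0152]
orientation: [0.666, 0.746, 0.005, -0.001]
contact_force: [0.2, 0.6, 6.3]
opening: 0.0523
```

Run:
```python
from h import *
to(.4557,-.0657,.10,86.9)
```

```text
shift [ 0.144 -1.424 -0.572] twist 0.0266 yaw 96.5 tilt [0.26 0.46] at [ 0.6708 -0.0624  0.0152] op 0.0523 t 17.72 F [0.2 0.6 6.3]
```

play_rows(motion=[[[0,0,-0.08],0,0.0],[[0,0,-0.2],0,0.0],[[0,0,-0.35],0,0.0],[[0,-0.05,-0.45],0,0.0],[[0.02,-0.2,-0.45],0.01,0.0],[[0.05,-0.4,-0.45],0.02,0.0],[[0.07,-0.6,-0.45],0.0266,0.0],[[0.09,-0.8,-0.45],0.0266,0.0],[[0.1,-0.95,-0.45],0.0266,0.0],[[0.1,-0.95,-0.45],0.0266,0.0],[[0.1,-0.95,-0.45],0.0266,0.0]])

```text
time_s: 18.63
tool_pos: [0.5259, -0.0639, 0.0826]
orientation: [0.726, 0.688, 0.004, -0.002]
contact_force: [0.3, 0.1, -1.2]
opening: 0.0522
```

Run:
```python
from h import *
to(.4557,-.0657,.035,86.9)
```

```text
shift [-0.04  -0.468  0.315] twist -0.0001 yaw 86.9 tilt [0.22 0.48] at [ 0.5259 -0.0639  0.0826] op 0.0522 t 18.63 F [ 0.3  0.1 -1.2]
```

play_rows(motion=[[[-0.02,-0.2,0.05],0,0.0],[[-0.04,-0.4,0.15],0,0.0],[[-0.04,-0.47,0.25],0,0.0],[[-0.04,-0.47,0.315],0,0.0],[[-0.04,-0.47,0.315],0,0.0],[[-0.04,-0.47,0.315],0,0.0],[[-0.04,-0.47,0.315],0,0.0]])

```text
time_s: 19.22
tool_pos: [0.4576, -0.0662, 0.0357]
orientation: [0.726, 0.688, 0.005, -0.001]
contact_force: [1.7, -0.3, -0.4]
opening: 0.0523
```

Run:
```python
from h import *
from plant import eyes
to(.4557,-.0657,.0135,86.9)
p,d=eyes.camera("side"); cv2.imwrite("pics/s5.png",cv2.resize(p[140:320,170:450],None,fx=2.5,fy=2.5))
```

```text
shift [ 0.002 -0.014  0.148] twist -0.0001 yaw 86.9 tilt [0.36 0.43] at [ 0.4576 -0.0662  0.0357] op 0.0523 t 19.22 F [ 1.7 -0.3 -0.4]
```

View pics/s5.png

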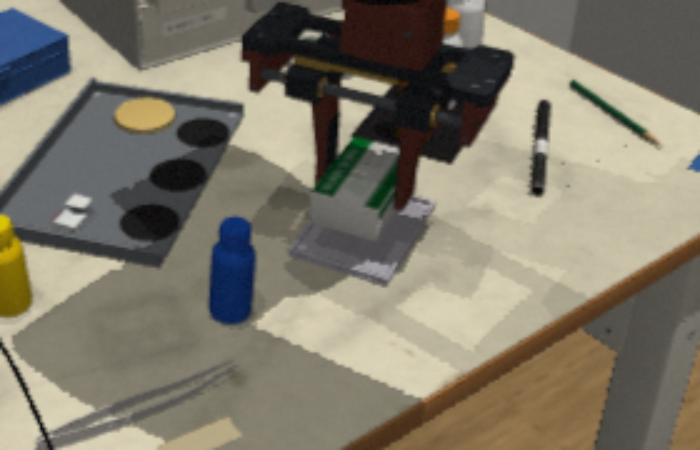

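The carton is over the holder, held flat. The dish and slips have not moved. Lowering now.

play_rows(motion=[[[0.002,-0.014,0.06],0,0.0],[[0.002,-0.014,0.1],0,0.0],[[0.002,-0.014,0.125],0,0.0],[[0.002,-0.014,0.14],0,0.0],[[0.002,-0.014,0.148],0,0.0],[[0.002,-0.014,0.15],0,0.0],[[0.002,-0.014,0.15],0,0.0]])

```text
time_s: 19.85
tool_pos: [0.4556, -0.0656, 0.0133]
orientation: [0.726, 0.688, 0.005, -0.001]
contact_force: [-0.7, 0.3, -0.6]
opening: 0.0524
```

play_rows(motion=[[[0,0,0.003],0,-0.2],[[0,0,0.003],0,-0.45],[[0,0,0.003],0,-0.5],[[0,0,0.003],0,-0.5],[[0,0,-0.1],0,-0.5],[[0,0,-0.3],0,-0.5],[[0,0,-0.5],0.018,-0.4],[[0,0,-0.75],0.037,-0.3],[[0,0,-0.95],0.056,-0.2],[[0,0,-0.95],0.075,-0.2],[[0,0,-0.95],0.094,-0.2],[[0,0,-0.95],0.113,-0.2]])

```text
time_s: 20.85
tool_pos: [0.4552, -0.0668, 0.1568]
orientation: [0.921, 0.39, 0.005, -0.001]
contact_force: [0.1, 0.4, -1.2]
opening: 0.0528
```

play_rows(motion=[[[0.15,0,0],0.019,-0.2],[[0.15,0,0],0.038,-0.2],[[0.15,0,0],0.057,-0.2],[[0.15,0,0],0.076,-0.2],[[0.15,0,0],0.095,-0.2],[[0.15,0,0],0.114,-0.2],[[0.15,0,0],0.134,-0.2],[[0.15,0,0],0.14,-0.2],[[0.15,0,0],0.14,-0.2]])

```text
time_s: 21.6
tool_pos: [0.4707, -0.0507, 0.1571]
orientation: [0.999, -0.04, 0.004, -0.004]
contact_force: [-0.6, -0.2, -0.5]
opening: 0.0527
```

Run:
```python
from h import *
from plant import eyes
p,d=eyes.camera("top"); c=eyes.calibration("top"); T=c["world_from_camera"];K=c["camera_matrix"]; W=cloud(d,K,T)
m=(abs(W[...,0]-.456)<.07)&(abs(W[...,1]+.066)<.07)&(W[...,2]>.018)&(W[...,2]<.045)
v,u=np.nonzero(m); w=ray(u.astype(float),v.astype(float),.031,K,T)[:,:2]
if len(w): print('carton top', cv2.minAreaRect((w*1000).astype(np.float32)), np.median(W[m][:,2]))
to(.459,-.205,.1,-3.6)
c=eyes.calibration("wrist"); p,d=eyes.camera("wrist"); f=dict(p=p,d=d,K=c["camera_matrix"],T=c["world_from_camera"]); np.savez("pics/w6.npz",**f); cv2.imwrite("pics/w6.png",p)
caps(f,(.40,.51,-.36,-.1))
```

```text
shift [-1.000e-03  1.035e+00  3.730e-01] twist -0.0024 yaw -4.5 tilt [0.49 0.39] at [ 0.4707 -0.0507  0.1571] op 0.0526 t 21.65 F [-0.5 -0.1 -0.6]
cap h 0.093 zt 0.0907 circle [ 0.4494 -0.2849] r 0.0366 (0.0120) mean [ 0.4552 -0.2736] rect [ 454.3 -285.1]
cap h 0.079 zt 0.0770 circle [ 0.4608 -0.2034] r 0.0114 (0.0105) mean [ 0.4611 -0.2033] rect [ 461.  -203.4]
```

View pics/w6.png

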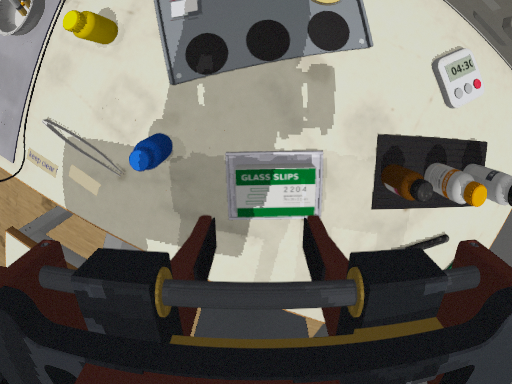

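The carton lies inside the holder with the walls visible all round, and the three bottles stand on the mat. Amber goes back first.

play_rows(motion=[[[0,0.25,0.07],0,-0.1],[[0,0.5,0.14],0,-0.05],[[0,0.75,0.2],0,-0.05],[[0,1.0,0.2],0,-0.05],[[0,1.0,0.2],0,-0.05],[[0,1.0,0.2],0,-0.05],[[0,1.0,0.2],0,-0.05]])

```text
time_s: 22.28
tool_pos: [0.4591, -0.1997, 0.1258]
orientation: [0.999, -0.039, 0.004, -0.004]
contact_force: [0.2, 0.2, 0.7]
opening: 0.0459
```

Run:
```python
from h import *
to(.4593,-.2052,.0265,-3.6)
f=dict(np.load("pics/w6.npz")); W=fcloud(f["d"],f["K"],f["T"])
m=(abs(W[...,2]-.031)<.012)&(abs(W[...,0]-.456)<.06)&(abs(W[...,1]+.066)<.06)
poly(f,m,.031,(274,190),'carton'); q=W[m]; A=np.c_[q[:,:2],np.ones(len(q))]; print('plane deg/z',np.degrees(np.linalg.lstsq(A,q[:,2],rcond=None)[0][:2]),np.median(q[:,2]))
p=f["p"].astype(int); V=p.max(2); s=p[...,0]-p[...,2]
m=(abs(W[...,0]-.456)<.05)&(abs(W[...,1]+.066)<.065)&((s>2)|(W[...,2]>.02)|(p[...,1]-p[...,2]>20)); poly(f,m,.007,(274,190),'holder(top edge valid)')
```

```text
shift [-0.001  0.042  0.662] twist -0.0024 yaw -4.5 tilt [0.46 0.44] at [ 0.4591 -0.1997  0.1258] op 0.0459 t 22.28 F [0.2 0.2 0.7]
carton [456.5 -65.6  82.   54.8  86.7] [ 235  165   82   53 4110]
plane deg/z [-1.70260563  0.06902258] 0.031002211580174216
holder(top edge valid) [ 230.  -161.3 1051.5  492.4   78.4] [   49   151   463   233 56389]
```

play_rows(motion=[[[0,0.042,0.1],0,-0.05],[[0,0.042,0.3],0,-0.05],[[0,0.042,0.5],0,-0.05],[[0,0.042,0.66],0,-0.05],[[0,0.042,0.66],0,-0.05],[[0,0.042,0.66],0,-0.05],[[0,0.042,0.66],0,0.2],[[0,0.042,0.66],0,0.5],[[0,0.042,0.66],0,0.5],[[0,0.042,0.66],0,0.5],[[0,0.042,0.66],0,0.5]])

```text
time_s: 23.2
tool_pos: [0.4605, -0.2056, 0.0283]
orientation: [0.999, -0.039, 0.005, -0.003]
contact_force: [0.0, 1.9, 7.5]
opening: 0.0295
```

Run:
```python
from h import *
to(.4593,-.2052,.0265,-3.6)
to(.6169,-.0743,.08,-3.6)
```

```text
shift [-0.008 -0.002  0.012] twist -0.0024 yaw -4.5 tilt [0.6  0.38] at [ 0.4605 -0.2056  0.0283] op 0.0295 t 23.20 F [0.  1.9 7.5]
shift [ 0.975 -0.956 -0.328] twist -0.0024 yaw -4.5 tilt [0.6  0.38] at [ 0.4605 -0.2056  0.0283] op 0.0295 t 23.20 F [0.  1.9 7.5]
```

play_rows(motion=[[[0,0,0],0,0.5],[[0,0,-0.1],0,0.5],[[0,0,-0.25],0,0.5],[[0.1,-0.1,-0.38],0,0.5],[[0.3,-0.3,-0.38],0,0.5],[[0.5,-0.5,-0.38],0,0.5],[[0.7,-0.7,-0.38],0,0.5],[[0.85,-0.85,-0.38],0,0.5],[[0.975,-0.956,-0.33],0,0.5],[[0.975,-0.956,-0.33],0,0.5],[[0.975,-0.956,-0.33],0,0.5],[[0.975,-0.956,-0.33],0,0.5]])

```text
time_s: 24.2
tool_pos: [0.6159, -0.0746, 0.0802]
orientation: [0.999, -0.039, 0.004, -0.003]
contact_force: [0.3, -0.1, -1.4]
opening: 0.0295
```

Run:
```python
from h import *
from plant import eyes
to(.6172,-.0743,.0305,-3.6)
```

```text
shift [ 0.006 -0.     0.331] twist -0.0024 yaw -4.5 tilt [0.53 0.37] at [ 0.6159 -0.0746  0.0802] op 0.0295 t 24.20 F [ 0.3 -0.1 -1.4]
```

play_rows(motion=[[[0.006,0,0.12],0,0.5],[[0.006,0,0.22],0,0.5],[[0.006,0,0.28],0,0.5],[[0.006,0,0.315],0,0.5],[[0.006,0,0.328],0,0.5],[[0.006,0,0.336],0,0.5],[[0.006,0,0.337],0,0.5],[[0.006,0,0.337],0,0.5],[[0.006,0,0.337],0,0.5]])

```text
time_s: 24.95
tool_pos: [0.6171, -0.0744, 0.0304]
orientation: [0.999, -0.039, 0.005, -0.003]
contact_force: [-3.0, 0.6, 4.9]
opening: 0.0293
```

Run:
```python
from h import *
to(.6172,-.0743,.0305,-3.6)
```

```text
shift [ 0.001 -0.001 -0.001] twist -0.0024 yaw -4.5 tilt [0.53 0.36] at [ 0.6171 -0.0744  0.0304] op 0.0293 t 24.95 F [-3.   0.6  4.9]
```

play_rows(motion=[[[0,0,0],0,0.25],[[0,0,0],0,0.0],[[0,0,0],0,-0.05],[[0,0,0],0,-0.05],[[0,0,-0.1],0,-0.05],[[0,0,-0.3],0,-0.05],[[0,0,-0.5],0,-0.05],[[-0.05,0.0,-0.7],0,-0.05],[[-0.25,0.1,-0.85],0,-0.05],[[-0.4,0.3,-0.85],0,-0.05],[[-0.4,0.3,-0.85],0,-0.05],[[-0.4,0.3,-0.85],0,-0.05]])

```text
time_s: 25.95
tool_pos: [0.5519, -0.1163, 0.1575]
orientation: [0.999, -0.04, 0.005, -0.003]
contact_force: [0.3, 0.4, -0.5]
opening: 0.046
```

Run:
```python
from h import *
from plant import eyes
c=eyes.calibration("wrist"); p,d=eyes.camera("wrist"); f=dict(p=p,d=d,K=c["camera_matrix"],T=c["world_from_camera"]); np.savez("pics/w7.npz",**f)
caps(f,(.57,.66,-.18,.03)); caps(f,(.40,.51,-.36,-.1))
to(.4554,-.2669,.125,-3.6)
```

```text
cap h 0.079 zt 0.0790 circle [ 0.6148 -0.0778] r 0.0110 (0.0105) mean [ 0.6147 -0.0779] rect [614.9 -77.9]
cap h 0.079 zt 0.0794 circle [ 0.46   -0.3154] r 0.0138 (0.0105) mean [ 0.4587 -0.3152] rect [ 460.1 -315. ]
shift [-0.569  1.058  0.201] twist -0.0026 yaw -4.5 tilt [0.58 0.37] at [ 0.5527 -0.1157  0.1571] op 0.0460 t 26.00 F [ 0.5  0.3 -0.3]
```

play_rows(motion=[[[-0.14,0.25,0.05],0,-0.05],[[-0.28,0.5,0.1],0,-0.05],[[-0.42,0.75,0.15],0,-0.05],[[-0.569,1.0,0.15],0,-0.05],[[-0.569,1.0,0.15],0,-0.05],[[-0.569,1.0,0.15],0,-0.05],[[-0.569,1.0,0.15],0,-0.05]])

```text
time_s: 26.58
tool_pos: [0.4568, -0.258, 0.1323]
orientation: [0.999, -0.04, 0.005, -0.004]
contact_force: [-0.1, 0.5, 0.3]
opening: 0.0458
```

Run:
```python
from h import *
to(.4554,-.2669,.0365,-3.6)
```

```text
shift [-0.01   0.065  0.638] twist -0.0028 yaw -4.6 tilt [0.59 0.43] at [ 0.4568 -0.258   0.1323] op 0.0458 t 26.58 F [-0.1  0.5  0.3]
```

play_rows(motion=[[[-0.01,0.065,0],0,-0.05],[[-0.01,0.065,0.1],0,-0.05],[[-0.01,0.065,0.3],0,-0.05],[[-0.01,0.065,0.5],0,-0.05],[[-0.01,0.065,0.635],0,-0.05],[[-0.01,0.065,0.635],0,-0.05],[[-0.01,0.065,0.635],0,0.2],[[-0.01,0.065,0.635],0,0.4],[[-0.01,0.065,0.635],0,0.4],[[-0.01,0.065,0.635],0,0.4],[[-0.01,0.065,0.635],0,0.4],[[-0.01,0.065,0.635],0,0.4]])

```text
time_s: 27.58
tool_pos: [0.4562, -0.2674, 0.038]
orientation: [0.999, -0.04, 0.006, -0.003]
contact_force: [0.7, 1.1, 4.3]
opening: 0.0338
```

Run:
```python
from h import *
to(.4554,-.2669,.0365,-3.6)
to(.6074,-.0082,.135,-3.6)
```

```text
shift [-0.006 -0.003  0.01 ] twist -0.0029 yaw -4.6 tilt [0.69 0.36] at [ 0.4562 -0.2674  0.038 ] op 0.0338 t 27.58 F [0.7 1.1 4.3]
shift [ 0.873 -1.808 -0.624] twist -0.0029 yaw -4.6 tilt [0.69 0.36] at [ 0.4562 -0.2674  0.038 ] op 0.0338 t 27.58 F [0.7 1.1 4.3]
```

play_rows(motion=[[[0,0,-0.1],0,0.4],[[0,0,-0.25],0,0.4],[[0,0,-0.45],0,0.4],[[0.05,-0.1,-0.6],0,0.4],[[0.15,-0.3,-0.62],0,0.4],[[0.25,-0.55,-0.62],0,0.4],[[0.35,-0.8,-0.62],0,0.4],[[0.42,-1.0,-0.62],0,0.4],[[0.42,-1.0,-0.62],0,0.4],[[0.42,-1.0,-0.62],0,0.4]])

```text
time_s: 28.42
tool_pos: [0.5303, -0.1221, 0.1331]
orientation: [0.999, -0.039, 0.006, -0.003]
contact_force: [-0.4, -0.1, -1.3]
opening: 0.0339
```

Run:
```python
from h import *
to(.6078,-.0082,.08,-3.6)
```

```text
shift [ 0.453 -0.795  0.365] twist -0.0023 yaw -4.4 tilt [0.7  0.34] at [ 0.5303 -0.1221  0.1331] op 0.0339 t 28.42 F [-0.4 -0.1 -1.3]
```

play_rows(motion=[[[0.1,-0.25,0],0,0.4],[[0.2,-0.5,0],0,0.4],[[0.33,-0.75,0],0,0.4],[[0.453,-0.795,0.05],0,0.4],[[0.453,-0.795,0.2],0,0.4],[[0.453,-0.795,0.36],0,0.4],[[0.453,-0.795,0.36],0,0.4],[[0.453,-0.795,0.36],0,0.4],[[0.453,-0.795,0.36],0,0.4]])

```text
time_s: 29.17
tool_pos: [0.6079, -0.0094, 0.0814]
orientation: [0.999, -0.039, 0.006, -0.003]
contact_force: [0.3, 0.4, -1.2]
opening: 0.0334
```

Run:
```python
from h import *
to(.6078,-.0082,.040,-3.6)
```

```text
shift [-0.005 -0.006  0.276] twist -0.0025 yaw -4.5 tilt [0.71 0.33] at [ 0.6079 -0.0094  0.0814] op 0.0334 t 29.17 F [ 0.3  0.4 -1.2]
```

play_rows(motion=[[[-0.003,-0.006,0.1],0,0.4],[[-0.003,-0.006,0.2],0,0.4],[[-0.003,-0.006,0.25],0,0.4],[[-0.003,-0.006,0.265],0,0.4],[[-0.003,-0.006,0.275],0,0.4],[[-0.003,-0.006,0.28],0,0.4],[[-0.003,-0.006,0.28],0,0.4],[[-0.003,-0.006,0.28],0,0.4]])

```text
time_s: 29.83
tool_pos: [0.6086, -0.0083, 0.0402]
orientation: [0.999, -0.039, 0.007, -0.003]
contact_force: [-0.5, 1.2, -0.6]
opening: 0.0336
```

play_rows(motion=[[[-0.004,0,0.006],0,0.4],[[-0.004,0,0.008],0,0.4],[[-0.004,0,0.008],0,0.25],[[-0.004,0,0.008],0,0.0],[[-0.004,0,0.008],0,-0.05],[[-0.004,0,0.008],0,-0.05],[[-0.004,0,-0.1],0,-0.05],[[0,0,-0.3],0,-0.05],[[0,0,-0.5],0,-0.05],[[0,0,-0.75],0,-0.05],[[-0.2,0.25,-0.75],0,-0.05],[[-0.4,0.5,-0.75],0,-0.05]])

```text
time_s: 30.83
tool_pos: [0.5531, -0.0699, 0.1543]
orientation: [0.999, -0.038, 0.01, -0.002]
contact_force: [-0.4, -0.6, -1.5]
opening: 0.0458
```

play_rows(motion=[[[-0.13,0.25,0],0,-0.1],[[-0.26,0.5,0],0,-0.2],[[-0.39,0.75,0],0,-0.2],[[-0.52,1.0,0],0,-0.2],[[-0.52,1.0,0],0,-0.2],[[-0.52,1.0,0],0,-0.2]])

```text
time_s: 31.33
tool_pos: [0.4629, -0.2155, 0.1519]
orientation: [0.999, -0.04, 0.01, -0.002]
contact_force: [0.5, 0.7, -0.0]
opening: 0.0526
```

Run:
```python
from h import *
to(.4520,-.328,.0405,-3.6)
```

```text
shift [-0.028  0.758  0.738] twist -0.0027 yaw -4.6 tilt [1.19 0.22] at [ 0.4629 -0.2155  0.1519] op 0.0526 t 31.33 F [ 0.5  0.7 -0. ]
```

play_rows(motion=[[[-0.01,0.25,0],0,-0.2],[[-0.02,0.5,0],0,-0.2],[[-0.028,0.75,0],0,-0.2],[[-0.028,0.758,0.1],0,-0.2],[[-0.028,0.758,0.1],0,-0.2],[[-0.028,0.758,0.1],0,-0.2],[[-0.028,0.758,0.1],0,-0.2]])

```text
time_s: 31.92
tool_pos: [0.4503, -0.3264, 0.1361]
orientation: [0.999, -0.039, 0.01, -0.003]
contact_force: [0.9, -0.5, -0.1]
opening: 0.0525
```

Run:
```python
from h import *
to(.4520,-.328,.0405,-3.6)
```

```text
shift [-0.     0.014  0.637] twist -0.0024 yaw -4.5 tilt [1.13 0.31] at [ 0.4503 -0.3264  0.1361] op 0.0525 t 31.92 F [ 0.9 -0.5 -0.1]
```

play_rows(motion=[[[0,0.014,0.15],0,-0.2],[[0,0.014,0.35],0,-0.2],[[0,0.014,0.5],0,-0.2],[[0,0.014,0.635],0,-0.2],[[0,0.014,0.635],0,-0.2],[[0,0.014,0.635],0,-0.2],[[0,0.014,0.635],0,0.1],[[0,0.014,0.635],0,0.35],[[0,0.014,0.635],0,0.35],[[0,0.014,0.635],0,0.35],[[0,0.014,0.635],0,0.35],[[0,0.014,0.635],0,0.35]])

```text
time_s: 32.92
tool_pos: [0.4529, -0.3286, 0.0422]
orientation: [0.999, -0.039, 0.011, -0.002]
contact_force: [0.6, 2.6, 8.1]
opening: 0.0357
```

Run:
```python
from h import *
to(.4520,-.328,.0405,-3.6)
to(.6264,-.1368,.10,-12)
```

```text
shift [-0.006 -0.003  0.011] twist -0.0025 yaw -4.5 tilt [1.25 0.23] at [ 0.4529 -0.3286  0.0422] op 0.0357 t 32.92 F [0.6 2.6 8.1]
shift [ 1.061 -1.367 -0.355] twist 0.0209 yaw -4.5 tilt [1.25 0.23] at [ 0.4529 -0.3286  0.0422] op 0.0357 t 32.92 F [0.6 2.6 8.1]
```

play_rows(motion=[[[0,0,-0.1],0,0.35],[[0,0,-0.25],0,0.35],[[0.05,-0.05,-0.4],0,0.35],[[0.2,-0.25,-0.4],0.005,0.35],[[0.35,-0.47,-0.4],0.01,0.35],[[0.5,-0.7,-0.4],0.015,0.35],[[0.65,-0.9,-0.4],0.021,0.35],[[0.65,-0.9,-0.4],0.021,0.35],[[0.65,-0.9,-0.4],0.021,0.35],[[0.65,-0.9,-0.4],0.021,0.35]])

```text
time_s: 33.75
tool_pos: [0.5589, -0.2019, 0.1051]
orientation: [0.994, -0.104, 0.01, -0.003]
contact_force: [-0.7, -0.0, -0.4]
opening: 0.0357
```

Run:
```python
from h import *
to(.6266,-.1368,.075,-12)
```

```text
shift [ 0.347 -0.517  0.212] twist 0.0001 yaw -12.0 tilt [1.22 0.21] at [ 0.5589 -0.2019  0.1051] op 0.0357 t 33.75 F [-0.7 -0.  -0.4]
```

play_rows(motion=[[[0.15,-0.2,0],0,0.35],[[0.3,-0.4,0],0,0.35],[[0.347,-0.517,0],0,0.35],[[0.347,-0.517,0.1],0,0.35],[[0.347,-0.517,0.21],0,0.35],[[0.347,-0.517,0.21],0,0.35],[[0.347,-0.517,0.21],0,0.35],[[0.347,-0.517,0.21],0,0.35]])

```text
time_s: 34.42
tool_pos: [0.6261, -0.138, 0.0758]
orientation: [0.994, -0.105, 0.01, -0.003]
contact_force: [0.2, 0.5, -0.7]
opening: 0.0357
```

Run:
```python
from h import *
to(.6266,-.1368,.0442,-12)
```

```text
shift [-0.002 -0.007  0.21 ] twist -0.0002 yaw -12.1 tilt [1.21 0.2 ] at [ 0.6261 -0.138   0.0758] op 0.0357 t 34.42 F [ 0.2  0.5 -0.7]
```

play_rows(motion=[[[-0.002,-0.007,0.08],0,0.35],[[-0.002,-0.007,0.15],0,0.35],[[-0.002,-0.007,0.185],0,0.35],[[-0.002,-0.007,0.2],0,0.35],[[-0.002,-0.007,0.21],0,0.35],[[-0.002,-0.007,0.215],0,0.35],[[-0.002,-0.007,0.215],0,0.35],[[-0.002,-0.007,0.215],0,0.35]])

```text
time_s: 35.08
tool_pos: [0.6263, -0.1363, 0.0441]
orientation: [0.994, -0.105, 0.01, -0.003]
contact_force: [-2.5, 1.8, 6.0]
opening: 0.0354
```

play_rows(motion=[[[0,0,0],0,0.1],[[0,0,0],0,-0.1],[[0,0,0],0,-0.2],[[0,0,0],0,-0.2],[[0,0,-0.15],0,-0.2],[[0,0,-0.35],0,-0.2],[[0,0,-0.6],0,-0.2],[[0,0,-0.85],0,-0.2],[[0,0,-1],0,-0.2],[[0,0,-1],0,-0.2],[[0,0,-1],0,-0.2]])

```text
time_s: 36.0
tool_pos: [0.6244, -0.1373, 0.1958]
orientation: [0.994, -0.105, 0.012, -0.003]
contact_force: [-0.9, -0.5, -1.1]
opening: 0.0526
```

Run:
```python
from h import *
to(.5589,-.0817,.2238,.2)
```

```text
shift [-0.5   -0.273 -0.196] twist -0.0340 yaw -12.1 tilt [1.38 0.17] at [ 0.6244 -0.1373  0.1958] op 0.0526 t 36.00 F [-0.9 -0.5 -1.1]
```

play_rows(motion=[[[-0.1,-0.05,-0.196],-0.01,-0.2],[[-0.3,-0.15,-0.196],-0.02,-0.2],[[-0.5,-0.273,-0.196],-0.034,-0.2],[[-0.5,-0.273,-0.196],-0.034,-0.2],[[-0.5,-0.273,-0.196],-0.034,-0.2],[[-0.5,-0.273,-0.196],-0.034,-0.2],[[-0.5,-0.273,-0.196],-0.034,-0.2]])

```text
time_s: 36.58
tool_pos: [0.5595, -0.0823, 0.223]
orientation: [1.0, 0.001, 0.012, -0.001]
contact_force: [0.6, 0.0, 0.4]
opening: 0.0529
```

Run:
```python
from h import *
from plant import eyes
c=eyes.calibration("wrist"); p,d=eyes.camera("wrist"); f=dict(p=p,d=d,K=c["camera_matrix"],T=c["world_from_camera"]); np.savez("pics/w8.npz",**f); cv2.imwrite("pics/w8.png",p)
caps(f,(.57,.66,-.18,.03)); to(.5589,-.0817,.2238,.2)
# fixed reference: timer red button + look-alike caps etc. compared across w1/w8
for n in("w1","w8"):
    g=np.load(f"pics/{n}.npz"); q=g["p"].astype(int); W=fcloud(g["d"],g["K"],g["T"])
    for nm,m,z in(('red',(q[...,2]>150)&(q[...,1]<90)&(q[...,0]<110)&(W[...,1]<-.2),.015),('dish',(q[...,2]-q[...,0]>60)&(q[...,1]>100)&(W[...,0]>.64)&(W[...,1]<-.1)&(W[...,2]<.03),.018),('slips',(q.min(2)>170)&(abs(W[...,0]-.662)<.03)&(W[...,1]>-.005)&(W[...,1]<.04),.016),('yellow',(q[...,2]-q[...,0]>110)&(W[...,1]>.05)&(q[...,1]>120),.074)):
        v,u=np.nonzero(m); w=fray(u,v,z,g["K"],g["T"])[:,:2]; print(n,nm,len(u),w.mean(0).round(4))
```

```text
cap h 0.109 zt 0.1089 circle [ 0.6234 -0.1359] r 0.0150 (0.0145) mean [ 0.6235 -0.1363] rect [ 623.3 -136.2]
cap h 0.079 zt 0.0791 circle [ 0.6145 -0.0773] r 0.0109 (0.0105) mean [ 0.6146 -0.0773] rect [615.  -77.1]
cap h 0.093 zt 0.0929 circle [ 0.6052 -0.0116] r 0.0123 (0.0120) mean [ 0.6055 -0.0115] rect [605.4 -11.6]
shift [-0.005 -0.005 -0.005] twist -0.0002 yaw 0.1 tilt [1.36 0.16] at [ 0.5597 -0.0824  0.2231] op 0.0527 t 36.63 F [ 0.3 -0.6  0.4]
w1 red 42 [ 0.5678 -0.3227]
w1 dish 1247 [ 0.6773 -0.1346]
w1 slips 151 [0.6597 0.0209]
w1 yellow 376 [0.6527 0.1072]
w8 red 40 [ 0.5677 -0.3225]
w8 dish 1237 [ 0.6771 -0.1346]
w8 slips 191 [0.6596 0.0189]
w8 yellow 397 [0.6527 0.1071]
```

View pics/w8.png

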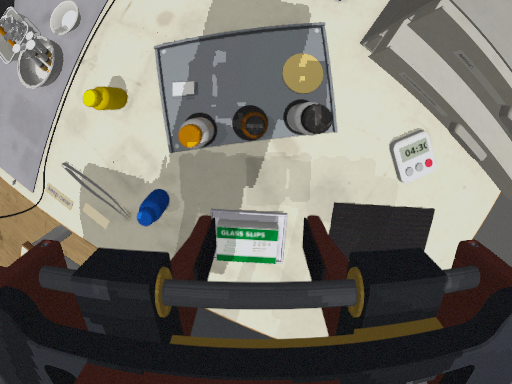

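The carton is in the holder and all bottles are upright on their spots. Fixed references agree with the first view to 0.2 mm, so the bottle differences are real. The can is 1.7 mm off, and amber and glue are each about 3.3 mm off, mostly in -y. There is time to correct both, starting with glue.

play_rows(motion=[[[0.16,-0.25,0.2],0,-0.05],[[0.32,-0.49,0.4],0,-0.05],[[0.32,-0.49,0.58],0,-0.05],[[0.32,-0.49,0.58],0,-0.05],[[0.32,-0.49,0.58],0,-0.05],[[0.32,-0.49,0.58],0,-0.05],[[0.32,-0.49,0.58],0,-0.05]])

```text
time_s: 37.22
tool_pos: [0.6105, -0.0098, 0.1389]
orientation: [1.0, 0.001, 0.013, -0.001]
contact_force: [1.4, 0.1, 0.3]
opening: 0.0459
```

Run:
```python
from h import *
to(.6080,-.0085,.0400)
```

```text
shift [-0.034 -0.007  0.659] twist 0.0000 yaw 0.1 tilt [1.48 0.12] at [ 0.6105 -0.0098  0.1389] op 0.0459 t 37.22 F [1.4 0.1 0.3]
```

play_rows(motion=[[[-0.034,-0.007,0.1],0,-0.05],[[-0.034,-0.007,0.3],0,-0.05],[[-0.034,-0.007,0.5],0,-0.05],[[-0.034,-0.007,0.655],0,-0.05],[[-0.034,-0.007,0.655],0,-0.05],[[-0.034,-0.007,0.655],0,-0.05],[[-0.034,-0.007,0.655],0,0.2],[[-0.034,-0.007,0.655],0,0.4],[[-0.034,-0.007,0.655],0,0.4],[[-0.034,-0.007,0.655],0,0.4],[[-0.034,-0.007,0.655],0,0.4],[[-0.034,-0.007,0.655],0,0.4]])

```text
time_s: 38.22
tool_pos: [0.6099, -0.009, 0.0429]
orientation: [1.0, 0.001, 0.015, -0.001]
contact_force: [-0.5, 0.9, 8.4]
opening: 0.0337
```

Run:
```python
from h import *
from plant import eyes
c=eyes.calibration("wrist"); p,d=eyes.camera("wrist"); f=dict(p=p,d=d,K=c["camera_matrix"],T=c["world_from_camera"]); np.savez("pics/w9.npz",**f)
caps(f,(.57,.66,-.18,.03)); to(.6080,-.0085,.0400)
p,d=eyes.camera("top"); np.savez("pics/t9.npz",p=p)
```

```text
cap h 0.109 zt 0.1091 circle [ 0.6219 -0.1179] r 0.0242 (0.0145) mean [ 0.6272 -0.1178] rect [ 628.6 -118.6]
cap h 0.079 zt 0.0787 circle [ 0.6156 -0.0702] r 0.0158 (0.0105) mean [ 0.6192 -0.0743] rect [619.8 -71. ]
cap h 0.093 zt 0.0992 circle [ 0.619  -0.0095] r 0.0287 (0.0120) mean [ 0.6136 -0.0088] rect [614.3  -9.5]
cap h 0.109 zt 0.1299 circle [0.629  0.0248] r 0.0090 (0.0145) mean [0.6293 0.0245] rect [629.1  24.9]
cap h 0.109 zt 0.1293 circle [ 0.5927 -0.0978] r 0.0119 (0.0145) mean [ 0.5932 -0.098 ] rect [592.9 -98.3]
cap h 0.109 zt 0.1284 circle [0.5954 0.0128] r 0.0086 (0.0145) mean [0.5958 0.0133] rect [595.4  13.4]
cap h 0.109 zt 0.1284 circle [ 0.5955 -0.0306] r 0.0086 (0.0145) mean [ 0.596  -0.0311] rect [595.5 -31.1]
shift [-0.013 -0.003  0.019] twist 0.0000 yaw 0.1 tilt [1.73 0.07] at [ 0.6099 -0.0089  0.0429] op 0.0340 t 38.27 F [-0.6 -1.9  8.6]
```

play_rows(motion=[[[0,0,-0.02],0,0.4],[[0.004,-0.004,-0.03],0,0.4],[[0.006,-0.005,-0.03],0,0.4],[[0.006,-0.005,-0.03],0,0.4],[[0.006,-0.005,-0.015],0,0.4],[[0.006,-0.005,-0.004],0,0.4],[[0.006,-0.005,0.003],0,0.4],[[0.006,-0.005,0.003],0,0.4],[[0.006,-0.005,0.003],0,0.4]])

```text
time_s: 39.07
tool_pos: [0.6109, -0.008, 0.0429]
orientation: [1.0, 0.001, 0.015, -0.001]
contact_force: [-0.7, 1.1, 6.0]
opening: 0.0337
```

play_rows(motion=[[[0,0,0],0,0.4],[[0,0,0],0,0.3],[[0,0,0],0,0.22],[[0,0,0],0,0.19],[[0,0,0],0,0.16],[[0,0,0],0,0.12],[[0,0,0],0,0.08],[[0,0,0],0,0.03],[[0,0,0],0,-0.05],[[0,0,0],0,-0.05]], newtons=4)

```text
time_s: 39.9
tool_pos: [0.6109, -0.008, 0.0428]
orientation: [1.0, 0.001, 0.015, -0.001]
contact_force: [-0.6, -0.9, 0.1]
opening: 0.0459
```

Run:
```python
from h import *
to(.5597,-.0824,.2231)
```

```text
shift [-0.306  0.494 -1.212] twist 0.0000 yaw 0.1 tilt [1.73 0.08] at [ 0.6109 -0.008   0.0428] op 0.0459 t 39.90 F [-0.6 -0.9  0.1]
```

Lifting straight up, then a return to the reference view pose.

play_rows(motion=[[[0,0,-0.1],0,-0.05],[[0,0,-0.3],0,-0.05],[[0,0,-0.55],0,-0.05],[[0,0,-0.8],0,-0.05],[[-0.1,0.15,-1],0,-0.05],[[-0.3,0.4,-1],0,-0.05],[[-0.31,0.494,-1],0,-0.05],[[-0.31,0.494,-1],0,-0.05],[[-0.31,0.494,-1],0,-0.05],[[-0.31,0.494,-1],0,-0.05],[[-0.31,0.494,-1],0,-0.05]])

```text
time_s: 40.82
tool_pos: [0.5603, -0.0815, 0.1909]
orientation: [1.0, 0.001, 0.015, -0.001]
contact_force: [-0.9, -0.3, -0.5]
opening: 0.046
```

Run:
```python
from h import *
from plant import eyes
c=eyes.calibration("wrist"); p,d=eyes.camera("wrist"); f=dict(p=p,d=d,K=c["camera_matrix"],T=c["world_from_camera"]); np.savez("pics/w10.npz",**f)
caps(f,(.57,.66,-.18,.03)); to(.6146,-.0743,.14)
W=fcloud(f["d"],f["K"],f["T"])
for n in("w1","w8","w10"):
    g=np.load(f"pics/{n}.npz"); P=fcloud(g["d"],g["K"],g["T"]); m=(P[...,2]>.012)&(P[...,2]<.022)&(abs(P[...,0]-.664)<.03)&(P[...,1]>-.005)&(P[...,1]<.03)
    print(n,'slips',m.sum(),cv2.minAreaRect((P[m][:,:2]*1000).astype(np.float32)))
    q=g["p"].astype(int); m=(q[...,2]>150)&(q[...,1]<90)&(q[...,0]<110)&(P[...,1]<-.2); v,u=np.nonzero(m); print('red',fray(u,v,.015,g["K"],g["T"])[:,:2].mean(0).round(4))
```

```text
cap h 0.109 zt 0.1089 circle [ 0.6233 -0.136 ] r 0.0147 (0.0145) mean [ 0.6233 -0.1359] rect [ 623.2 -135.8]
cap h 0.079 zt 0.0789 circle [ 0.6148 -0.0773] r 0.0108 (0.0105) mean [ 0.6147 -0.0772] rect [614.7 -77.2]
cap h 0.093 zt 0.0928 circle [ 0.6063 -0.011 ] r 0.0123 (0.0120) mean [ 0.6064 -0.011 ] rect [606.4 -11.1]
shift [ 0.352 -0.046  0.349] twist 0.0000 yaw 0.1 tilt [1.7  0.11] at [ 0.5603 -0.0814  0.1908] op 0.0462 t 40.87 F [-0.2  0.3  0. ]
w1 slips 128 ((659.982666015625, 7.371395111083984), (14.244301795959473, 15.438512802124023), 89.67202758789062)
red [ 0.5678 -0.3227]
w8 slips 132 ((660.5181884765625, 9.896023750305176), (20.13553810119629, 15.293937683105469), 87.62088012695312)
red [ 0.5677 -0.3225]
w10 slips 165 ((659.8859252929688, 11.075631141662598), (22.04572296142578, 15.441457748413086), 88.3870620727539)
red [ 0.5678 -0.3231]
```

play_rows(motion=[[[0.16,-0.25,0.1],0,-0.05],[[0.31,-0.487,0.2],0,-0.05],[[0.325,-0.487,0.3],0,-0.05],[[0.325,-0.487,0.35],0,-0.05],[[0.325,-0.487,0.35],0,-0.05],[[0.325,-0.487,0.35],0,-0.05]])

```text
time_s: 41.37
tool_pos: [0.6095, -0.0081, 0.1393]
orientation: [1.0, 0.002, 0.014, -0.001]
contact_force: [0.6, -0.9, 0.5]
opening: 0.0459
```

Run:
```python
from h import *
to(.6080,-.0080,.0410)
```

```text
shift [-0.028  0.001  0.655] twist 0.0000 yaw 0.2 tilt [1.57 0.11] at [ 0.6095 -0.0081  0.1393] op 0.0459 t 41.37 F [ 0.6 -0.9  0.5]
```

play_rows(motion=[[[-0.028,0,0.1],0,-0.05],[[-0.028,0,0.3],0,-0.05],[[-0.028,0,0.5],0,-0.05],[[-0.028,0,0.65],0,-0.05],[[-0.028,0,0.65],0,-0.05],[[-0.028,0,0.65],0,-0.05],[[-0.028,0,0.65],0,0.2],[[-0.028,0,0.65],0,0.4],[[-0.028,0,0.65],0,0.4],[[-0.028,0,0.65],0,0.4],[[-0.028,0,0.65],0,0.4]], newtons=12)

```text
time_s: 42.28
tool_pos: [0.6097, -0.0082, 0.0438]
orientation: [1.0, 0.002, 0.016, -0.001]
contact_force: [-0.4, -1.3, 7.9]
opening: 0.0335
```

play_rows(motion=[[[0,0,-0.02],0,0.4],[[0,-0.01,-0.03],0,0.4],[[0,-0.018,-0.03],0,0.4],[[0,-0.018,-0.03],0,0.4],[[0,-0.018,-0.015],0,0.4],[[0,-0.018,-0.004],0,0.4],[[0,-0.018,0.003],0,0.4],[[0,-0.018,0.003],0,0.4],[[0,-0.018,0.003],0,0.4]])

```text
time_s: 43.03
tool_pos: [0.6098, -0.0053, 0.0438]
orientation: [1.0, 0.002, 0.016, -0.001]
contact_force: [-0.9, 1.3, 6.9]
opening: 0.0334
```

play_rows(motion=[[[0,0,0],0,0.28],[[0,0,0],0,0.2],[[0,0,0],0,0.15],[[0,0,0],0,0.08],[[0,0,0],0,0.0],[[0,0,0],0,-0.05],[[0,0,-0.15],0,-0.05],[[0,0,-0.35],0,-0.05],[[0,0,-0.6],0,-0.05],[[0.04,0.25,-0.65],0,-0.05],[[0.06,0.46,-0.65],0,-0.05],[[0.06,0.46,-0.65],0,-0.05]], newtons=4)

```text
time_s: 44.03
tool_pos: [0.6182, -0.0795, 0.1432]
orientation: [1.0, 0.001, 0.018, 0.001]
contact_force: [0.0, -0.3, -0.6]
opening: 0.0464
```

play_rows(motion=[[[0,0,0],0,-0.05],[[0,0,0],0,-0.05]], newtons=12)

```text
time_s: 44.2
tool_pos: [0.6182, -0.0799, 0.1431]
orientation: [1.0, 0.0, 0.018, 0.001]
contact_force: [0.1, 1.0, 0.8]
opening: 0.0465
```

Run:
```python
from h import *
from plant import eyes
to(.6165,-.0744,.0400)
```

```text
shift [-0.036 -0.038  0.687] twist 0.0000 yaw 0.0 tilt [ 2.06 -0.13] at [ 0.6182 -0.0799  0.1431] op 0.0465 t 44.20 F [0.1 1.  0.8]
```

play_rows(motion=[[[-0.036,-0.038,0],0,-0.05],[[-0.036,-0.038,0.1],0,-0.05],[[-0.036,-0.038,0.3],0,-0.05],[[-0.036,-0.038,0.5],0,-0.05],[[-0.036,-0.038,0.68],0,-0.05],[[-0.036,-0.038,0.68],0,-0.05],[[-0.036,-0.038,0.68],0,-0.05],[[-0.036,-0.038,0.68],0,0.2],[[-0.036,-0.038,0.68],0,0.5],[[-0.036,-0.038,0.68],0,0.5],[[-0.036,-0.038,0.68],0,0.5],[[-0.036,-0.038,0.68],0,0.5]], newtons=12)

```text
time_s: 45.2
tool_pos: [0.6178, -0.0746, 0.0427]
orientation: [1.0, 0.0, 0.02, 0.001]
contact_force: [-0.7, 0.9, 7.0]
opening: 0.0287
```

play_rows(motion=[[[0,0,-0.02],0,0.5],[[0.004,-0.01,-0.03],0,0.5],[[0.007,-0.021,-0.03],0,0.5],[[0.007,-0.021,-0.03],0,0.5],[[0.007,-0.021,-0.015],0,0.5],[[0.007,-0.021,-0.004],0,0.5],[[0.007,-0.021,0.003],0,0.5],[[0.007,-0.021,0.003],0,0.5],[[0.007,-0.021,0.003],0,0.5]])

```text
time_s: 45.95
tool_pos: [0.6191, -0.0715, 0.0428]
orientation: [1.0, 0.0, 0.02, 0.001]
contact_force: [-1.3, 0.7, 5.9]
opening: 0.0289
```

play_rows(motion=[[[0,0,0],0,0.35],[[0,0,0],0,0.28],[[0,0,0],0,0.2],[[0,0,0],0,0.12],[[0,0,0],0,0.0],[[0,0,0],0,-0.05],[[0,0,-0.15],0,-0.05],[[0,0,-0.35],0,-0.05],[[0,0,-0.6],0,-0.05],[[0,0,-0.8],0,-0.05],[[0,0,-0.8],0,-0.05]], newtons=4)

```text
time_s: 46.87
tool_pos: [0.6184, -0.072, 0.1693]
orientation: [1.0, 0.0, 0.025, 0.003]
contact_force: [1.0, -1.1, 0.4]
opening: 0.0461
```

play_rows(motion=[[[-0.2,0,-0.2],0,-0.1],[[-0.36,0.067,-0.4],0,-0.1],[[-0.36,0.067,-0.4],0,-0.1],[[-0.36,0.067,-0.4],0,-0.1],[[-0.36,0.067,-0.4],0,-0.1],[[-0.36,0.067,-0.4],0,-0.1]])

```text
time_s: 47.37
tool_pos: [0.5614, -0.0815, 0.2253]
orientation: [1.0, 0.0, 0.024, 0.002]
contact_force: [0.0, -0.2, -0.7]
opening: 0.0483
```

Run:
```python
from h import *
from plant import eyes
c=eyes.calibration("wrist"); p,d=eyes.camera("wrist"); f=dict(p=p,d=d,K=c["camera_matrix"],T=c["world_from_camera"]); np.savez("pics/w11.npz",**f); cv2.imwrite("pics/w11.png",p)
caps(f,(.57,.66,-.18,.03)); to(.5589,-.0817,.2238,0)
for n in("w1","w11"):
    g=np.load(f"pics/{n}.npz"); P=fcloud(g["d"],g["K"],g["T"]); q=g["p"].astype(int)
    m=(q[...,2]>150)&(q[...,1]<90)&(q[...,0]<110)&(P[...,1]<-.2); v,u=np.nonzero(m); print('red',fray(u,v,.015,g["K"],g["T"])[:,:2].mean(0).round(4))
    # slips: dewarped-to-plane patch for side by side
    X,Y=np.meshgrid(np.arange(.06,-.19,-.0005),np.arange(.74,.58,-.0005)); 
    r=(np.stack([Y,X,np.full_like(X,.016)],-1)-g["T"][:3,3])@g["T"][:3,:3]; th=np.arctan2(np.hypot(r[...,0],r[...,1]),r[...,2]); k=th/np.hypot(r[...,0],r[...,1])
    K=g["K"]; im=cv2.remap(g["p"],(K[0,2]+K[0,0]*k*r[...,0]).astype(np.float32),(K[1,2]+K[1,1]*k*r[...,1]).astype(np.float32),cv2.INTER_CUBIC); cv2.imwrite(f"pics/r_{n}.png",im)
a=cv2.imread("pics/r_w1.png");b=cv2.imread("pics/r_w11.png"); cv2.imwrite("pics/cmp.png",np.vstack([a[:250],b[:250]]))
```

```text
cap h 0.109 zt 0.1089 circle [ 0.6234 -0.136 ] r 0.0146 (0.0145) mean [ 0.6233 -0.1361] rect [ 623.  -136.3]
cap h 0.079 zt 0.0790 circle [ 0.6154 -0.0748] r 0.0107 (0.0105) mean [ 0.6156 -0.0746] rect [615.2 -74.2]
cap h 0.093 zt 0.0929 circle [ 0.6061 -0.0086] r 0.0121 (0.0120) mean [ 0.6059 -0.0085] rect [606.1  -8.6]
shift [-0.017  0.001  0.008] twist 0.0001 yaw 0.0 tilt [ 2.76 -0.25] at [ 0.5614 -0.0815  0.2251] op 0.0483 t 47.42 F [-0.1 -0.2 -1.7]
red [ 0.5678 -0.3227]
red [ 0.568  -0.3226]
```

View pics/cmp.png

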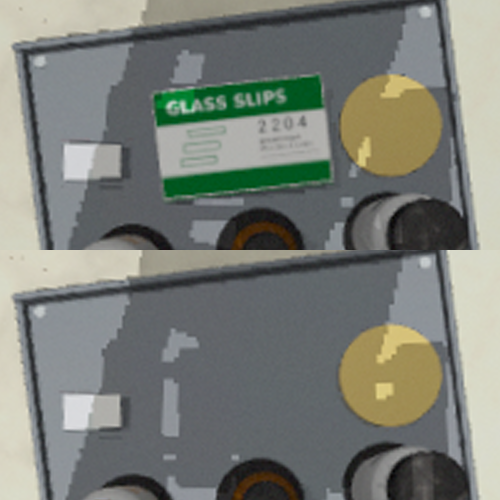

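The comparison (start above, now below) shows the dish and slips unmoved and the bottles on their spots. Amber and glue are within about 0.5 mm of their starting places and the can within 1.9 mm. Handing in.

```bash
python3 -c "
from plant import ctrl
print(ctrl.sign_off())"
```

```text
the job is handed in; nothing more can be done
None
```

The job is done and handed in at about 47 s of the allowed 131 s. All three bottles went onto the mat first, then the carton went into the holder, and only then were the bottles put back.

- **Bottles:** The last wrist view, from the same pose as the first one, put amber and glue within about 0.5 mm of where they started. The can is about 1.9 mm off in x. All cap heights match bottles standing upright.
- **Correction made:** Amber and glue were about 3.3 mm off after the first return. I gripped each again, lifted it a few millimetres and shifted it. The 3 mm came from an offset I did not trace between the gripper's reported position and where a bottle actually ended up. I left the can's 1.9 mm as it was.
- **Carton:** It lies in the holder with the walls visible all round. Its centre is at (0.4565, -0.0656), within 1 mm of the holder's, and its top is at the expected 31 mm. A plane fit through the depth points gave a 1.7° slope along x. I took that as measurement noise and did not check it further.
- **Dish and cover slip case:** Neither moved between the first and last views. One automatic check had the case about 2 mm off. In the side-by-side picture the case is in the same place, so I put that reading down to a shadow.

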